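# Close up the lint trap of a polishing bench

### The job

The cover of the lint trap is back in place but its three T-bar knobs are slack: screw every one of them down clockwise as far as it goes, and lock the cover by pushing the steel locking pin through the eyes of the hasp at the front, all the way to its handle. Leave the other things on the bench where they are.

Things in the scene. Friction and masses are not known exactly. Their poses are not given: they have to be found in the camera images.
- trap: Lint trap: grey steel box fixed to the bench, 300 mm wide (its y), 220 deep (x), 75 high in front, 155 behind. Origin under its middle; x points away from the robot, z up; turned up to 0.2 rad. On top an aluminium cover slopes 20 degrees down towards the robot (outward normal in trap frame [-0.342, 0, 0.940]) with three black T-bar knobs; a steel hasp juts from the middle of the front wall.
- hasp (a point): Centre of the hasp's eyes, trap frame [-0.15, 0, 0.075], axes as the trap's. Three upright steel plates side by side (two lugs of the box, the cover's tongue between), 8 mm thick, 56 x 36 mm, 24 mm apart along the trap's y: outer faces 28 mm either side of this point. A level round hole runs through all three along y: 13 mm wide (14 in the tongue). The pin may enter from either side.
- pin: Steel locking pin, about 0.15 kg, lying left or right of the trap: square handle 45 mm long, 18 wide and high, with a round shaft 10 mm thick and 90 mm long (last 12 mm tapered to 5 mm). Origin under the middle of the handle, near which it balances; x along the shaft to the tip, z up as it lies; shaft axis 9 mm above the origin. The tip starts pointing within 0.5 rad of +x.
- pin_tip (a point): Centre of the end of the pin's shaft: 112.5 mm from the origin along its x, 9 mm up.
- pin_seat (a point): Point on the shaft's axis 28 mm from the shoulder of the handle (50.5 mm from the pin's origin along x): it meets point hasp when the shoulder lies against an outer lug, pin fully home. Axes as the pin's.
- drift: Bystander: a dark steel drift without a wide handle, 129 mm long, 14 mm thick; it lies on the other side of the trap from the pin. Origin near its middle on the underside.
- bar_brown: Bystander: a brown bar of polishing compound, 130 x 45 x 35 mm, beside the trap on its left. Origin under its middle.
- cleat: Bystander: a steel mooring cleat, 154 mm long, 41 mm high, beside the trap on its right. Origin under its middle.
- knob_left (a joint): Angle in rad of the left (+y side, seen from the robot) T-bar knob about the cover's normal: 0 fully slack, growing as it is screwed down (clockwise seen from outside the cover), 2.9 at its end stop. It starts 0.9 to 1.9 rad short of the stop, drags with about 0.12 N m, stays where it is left and stops hard; it does not sink as it turns.
- knob_left_grip (a point): Centre of that knob's bar, on its axis, 37 mm out from the cover's face, trap frame [-0.013, 0.112, 0.159]. The bar is 72 mm long (x here), 16 thick (y), 26 high (z, the axis, pointing out of the cover), above a round hub 28 to 34 mm across. The point turns with the knob.
- knob_right (a joint): Angle in rad of the right (-y side) T-bar knob about the cover's normal: 0 fully slack, growing as it is screwed down (clockwise seen from outside the cover), 3.1 at its end stop. It starts 0.9 to 1.9 rad short of the stop, drags with about 0.12 N m, stays where it is left and stops hard; it does not sink as it turns.
- knob_right_grip (a point): Centre of that knob's bar, on its axis, 37 mm out from the cover's face, trap frame [-0.013, -0.112, 0.159]. The bar is 72 mm long (x here), 16 thick (y), 26 high (z, the axis, pointing out of the cover), above a round hub 28 to 34 mm across. The point turns with the knob.
- knob_rear (a joint): Angle in rad of the upper (rear) middle T-bar knob about the cover's normal: 0 fully slack, growing as it is screwed down (clockwise seen from outside the cover), 2.7 at its end stop. It starts 0.9 to 1.9 rad short of the stop, drags with about 0.12 N m, stays where it is left and stops hard; it does not sink as it turns.
- knob_rear_grip (a point): Centre of that knob's bar, on its axis, 37 mm out from the cover's face, trap frame [0.058, 0, 0.185]. The bar is 72 mm long (x here), 16 thick (y), 26 high (z, the axis, pointing out of the cover), above a round hub 28 to 34 mm across. The point turns with the knob.
There are look-alikes about, which are no part of the job. Leave any green or purple look-alike of the pin alone.

How it is judged:
By the outcome, as a careful person would: the job done as asked, in the order asked, and still so for the second after the job is handed in, with the robot touching nothing.
It also fails if it takes over 72 s, if anything falls off the work surface, if the arm or the gripper's body presses on something with over 40 N, if the wrist force passes 120 N, or if a joint passes its speed limit or range.

### The arm

A 6-joint arm with a two-finger parallel gripper is mounted at the origin on the work surface. World frame = base frame: x ahead of the robot, y to its left, z up, the work surface at z = 0. Lengths are in mm, angles in degrees, forces in N, time in s.
With the tool pointing down it reaches from about 300 to 850 mm from the base axis. Payload 4.2 kg.
Tool frame: the origin (TCP) lies on the centre line of the jaws, within the pads' length; the fingertips stand 14 mm ahead of it and the grasp point (between the pads) lies 5 mm behind it (env.finger_overhang is the z of the fingertips in the tool frame, in mm); z points along the fingers, y is the line along which they close (so a half turn about z gives the same grasp; the last joint's range is limited). The gripper opens to 91 mm and grips with 3 to 60 N. Pads are 32 mm wide; open, the fingers measure 118 mm over their backs; the gripper's body (76 mm by 178 mm) begins 60 mm behind the grasp point.
Start: joints at [74.943, 18.312, 89.639, -0, 72.044, -1.146], TCP at [138.244, 558.153, 190.076] pointing down, gripper open.
Joint ranges: [-177.97, 177.97], [-48.28, 115.42], [12.27, 149.76], [-77.06, 257.06], [2.81, 150.46], [-146.56, 146.56]. Speed limits (degrees/s): [147.25, 147.25, 180, 180, 180, 180].

### API

Orientations are given as [roll, pitch, yaw] about the fixed x, y, z axes, in that order (R = Rz(yaw) Ry(pitch) Rx(roll)).
In Python, from workcell import sensors, viewer, env gives the robot as it stands. The module is installed in compiled form; this text tells all that it offers.
- The arm moves only by the tool step_arm, never from a script. Its argument "plan" is one flat list of numbers, 6 for each row, row after row: the shift along the tool's x, y, z in cm, then the turn, a rotation vector about the tool's x, y, z in rad. In form: [x, y, z, wx, wy, wz, x, y, z, wx, wy, wz, ...]. A call has 1 to 5 rows; each row shifts and turns the commanded pose from where the row before left it, along the tool's axes as they then stand; what a row does not reach is not made up. A row lasts 1/12 s, in which the tool goes at most 41.7 mm and 7.16 degrees, less where a joint would pass 70% of its speed; a pose out of reach is approached as far as the arm can. A call is refused whole if a number of a shift passes 4.17 or a number of a turn 0.125, either way. A call with a gripper value outside its range is refused whole. "hand" is the finger opening in cm, from 0 to 9.12, set as the call begins (left out, the last holds). The fingers move at their own pace and stop on an object; "newtons" is the grip in N (left out, the last holds). Time passes only in rows, so rows that do not move let the fingers close. It gives the time, the measured TCP pose, the force, the opening and the grip force at its end, in the units of the state.
- sensors.state(): the state, without advancing time (a new reading comes with each control period).
- viewer.grab_frame(name): name is "side" or "top" or "wrist"; returns a dict with "img" (400x640x3 uint8, red, green, blue), "fx", "fy", "cx", "cy" (pixels), "k1" (the pictures are not rectified: a ray, as slopes to the right and down, at radius r is drawn at 1 + k1 r^2 times it, then the intrinsics apply), "position" and "attitude" of the camera in the world. Camera axes: x right, y down, z forward; pixel columns grow to the right and rows downward; lengths in mm; the calibration is good to about 2 mm. A picture is of the moment at which its call begins. There is no depth.
- env.job_done(): hands the job in; it is judged then, once.
Trained networks look in a picture, given as the dict that the camera call returned (one of the last four; its "shot" number tells which), for a name from the list of things; names that differ only in an ending like _2 or _b are one class to them, and where a whole thing is asked for, a point or a joint stands for the part that bears it (a point fixed in the world has none). Each returns a list of dicts, best first, with "score" (0 to 1); they miss things now and then, are a little off and sometimes report something else, mostly with a low value. They report only what shows in the picture. A call takes as long as a camera call. They do not tell look-alikes from the thing itself.
- viewer.boxes_of(name, picture): "location" ([column, row] in pixels, amid what is visible of it).
- viewer.pinpoint(name, picture): "location" ([column, row] in pixels: a listed point, or the origin of a listed thing).
The state is a dict: "time_s": time; "qpos": joint angles; "qvel": joint speeds; "effort": joint torques, N m; "ee_pos": TCP position; "ee_rot": TCP orientation; "force": force on the tool from outside, world axes, zero at the start; "torque": the same for the moment, N m; "gripper_width": finger opening in mm; "gripper_force": force on a finger pad.
Only numpy, scipy, OpenCV 4.12 (cv2) and the standard library are available. Lean on these libraries where they do the work, as an engineer would, in place of code of your own. Each camera call takes 0.05 s, during which the arm holds its last target. There are 200 camera calls.

## Working session

There is one attempt and no reset: what is moved stays moved. The work goes in short steps, Python scripts to look and compute and a tool call to move; the robot and the scene stay as the last step left them, time stands still between calls to the robot, and variables do not carry over. Pictures are saved under pics/ and viewed, at most 10 in all, crops included, and the job is handed in when it is done.

Besides the shell and the picture viewer there is one more tool, called as name(argument=value, ...) on one line, values as JSON. step_arm: Moves the arm, as the interface text tells. Its arguments: {"type":"object","properties":{"plan":{"type":"array","items":{"type":"number"}},"hand":{"type":"number"},"newtons":{"type":"number"}},"required":["plan"]}

```bash
mkdir -p pics
cat > h.py <<'E'
import numpy as np, cv2
from workcell import sensors, viewer, env
from scipy.spatial.transform import Rotation as R
def rot(a): 
    a=np.array(a,float)
    return a if a.shape==(3,3) else R.from_euler('xyz',a,degrees=True).as_matrix()
def K(f): return np.array([[f['fx'],0,f['cx']],[0,f['fy'],f['cy']],[0,0,1.]]), np.array([f['k1'],0,0,0,0.])
def ray(f,px):
    k,d=K(f); u=cv2.undistortPoints(np.array([[px]],float),k,d)[0,0]
    return np.array(f['position'],float), rot(f['attitude'])@np.array([u[0],u[1],1])
def proj(f,p):
    k,d=K(f); A=rot(f['attitude']); c=(np.atleast_2d(p)-f['position'])@A
    return cv2.projectPoints(c.reshape(-1,1,3),np.zeros(3),np.zeros(3),k,d)[0][:,0]
def onz(f,px,z):
    o,d=ray(f,px); return o+d*(z-o[2])/d[2]
def save(f,n,crop=None,s=1):
    im=f['img'][:,:,::-1]
    if crop: x0,y0,x1,y1=crop; im=im[y0:y1,x0:x1]
    cv2.imwrite('pics/'+n,cv2.resize(im,None,fx=s,fy=s,interpolation=cv2.INTER_CUBIC))
E
python3 - <<'E'
from h import *
np.set_printoptions(precision=1,suppress=True)
for n in ['top','side']:
    f=viewer.grab_frame(n); save(f,n+'1.png')
    print(n,f['position'],f['attitude'],f['fx'],f['k1'])
    for t in ['trap','hasp','pin','pin_tip','pin_seat','drift','bar_brown','cleat','knob_left_grip','knob_right_grip','knob_rear_grip']:
        print(t,[(np.round(d['location'],1).tolist(),round(d['score'],2)) for d in viewer.pinpoint(t,f)[:4]])
print(sensors.state())
E
```

```text
top [ 314.    21.6 1218.2] [-171.6   -0.9  -91.1] 391.3187671489163 0.00673043318559239
trap [([329.0, 152.1], 0.95)]
hasp [([331.6, 194.0], 0.7)]
pin [([197.7, 276.6], 0.78), ([266.8, 266.5], 0.77), ([222.0, 230.8], 0.53)]
pin_tip [([280.1, 232.3], 0.63), ([232.8, 275.1], 0.55), ([230.9, 195.6], 0.5), ([412.5, 213.0], 0.35)]
pin_seat [([212.0, 274.7], 0.78), ([269.7, 251.5], 0.56), ([223.3, 212.2], 0.53)]
drift [([413.0, 211.7], 0.84)]
bar_brown [([266.3, 139.6], 0.88), ([414.4, 210.5], 0.19)]
cleat [([393.3, 147.8], 0.69), ([231.4, 198.4], 0.47), ([294.8, 140.2], 0.46)]
knob_left_grip [([294.0, 142.5], 0.78)]
knob_right_grip [([371.8, 145.0], 0.44)]
knob_rear_grip [([338.1, 114.9], 0.45), ([291.9, 140.3], 0.37)]
side [ 263.8 1140.1  922.9] [-124.1   -0.9 -169.3] 471.5739867217368 -0.037411296888589074
trap [([273.6, 230.3], 0.79), ([263.1, 209.0], 0.52)]
hasp [([319.6, 216.0], 0.6)]
pin [([323.4, 323.3], 0.77), ([378.1, 291.5], 0.71), ([372.6, 351.4], 0.52)]
pin_tip [([380.4, 310.9], 0.79), ([293.1, 305.3], 0.7), ([337.1, 273.9], 0.54)]
pin_seat [([379.6, 335.0], 0.82), ([307.6, 316.9], 0.76), ([356.5, 277.8], 0.49)]
drift [([343.7, 194.1], 0.64)]
bar_brown [([238.1, 266.8], 0.88)]
cleat []
knob_left_grip [([265.3, 210.7], 0.74)]
knob_right_grip [([283.2, 171.2], 0.56), ([263.3, 209.1], 0.44)]
knob_rear_grip [([251.6, 178.4], 0.74), ([308.9, 315.5], 0.29)]
{'time_s': 1.2, 'qpos': array([74.9, 18.3, 89.6,  0. , 72. , -1.1]), 'qvel': array([ 0.1,  0. ,  0. , -0. , -0.1, -0. ]), 'effort': array([  0. , -41.2, -23.2,   0.1,   0. ,   0. ]), 'ee_pos': array([138.2, 558.2, 190.1]), 'ee_rot': array([180. ,  -0. , 166.1]), 'force': array([ 1. ,  0.3, -1.1]), 'torque': array([ 0. , -0.1,  0. ]), 'gripper_force': 0.0, 'gripper_width': 91.64139397113347}
```

Run:
```python
import cv2
a=cv2.imread('pics/top1.png')[90:310,170:440]; b=cv2.imread('pics/side1.png')[140:380,180:430]
cv2.imwrite('pics/topc.png',cv2.resize(a,None,fx=2.9,fy=2.7)[:594]); cv2.imwrite('pics/sidec.png',cv2.resize(b,None,fx=2.5,fy=2.5,interpolation=cv2.INTER_CUBIC)); cv2.imwrite('pics/topc.png',cv2.resize(a,None,fx=2.7,fy=2.7,interpolation=cv2.INTER_CUBIC))
```

```text
(no output)
```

View pics/topc.png

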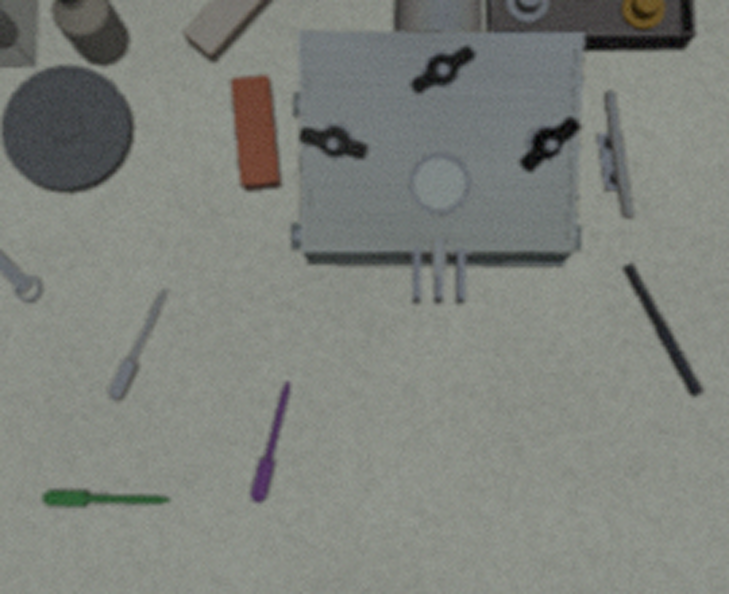

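View pics/sidec.png

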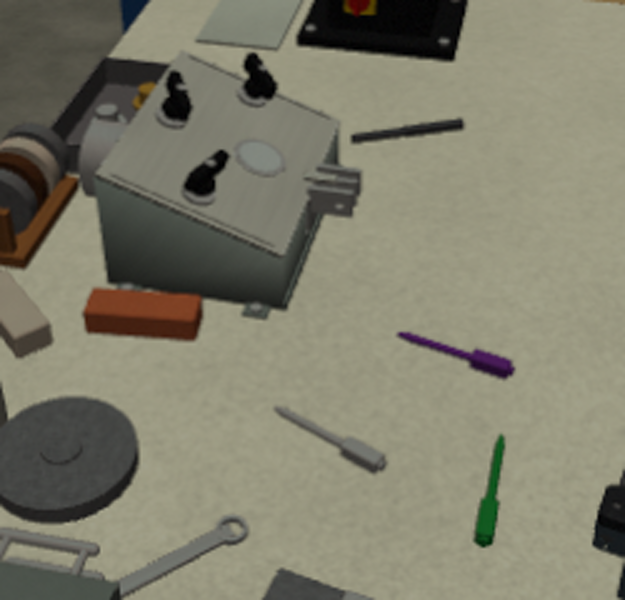

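```bash
cat > fit.py <<'E'
from h import *
from scipy.optimize import least_squares
P={'trap':[0,0,0],'hasp':[-150,0,75],'knob_left_grip':[-13,112,159],'knob_right_grip':[-13,-112,159],'knob_rear_grip':[58,0,185]}
def W(v,p): return np.array([v[0],v[1],0])+np.atleast_2d(p)@R.from_euler('z',v[2]).as_matrix().T
E
python3 - <<'E'
from fit import *
np.set_printoptions(precision=1,suppress=True)
F=[viewer.grab_frame('top'),viewer.grab_frame('side')]
o=[]
for f in F:
    for k in P:
        l=viewer.pinpoint(k,f)
        if l: o.append((f,k,np.array(l[0]['location'])))
g=lambda v: np.concatenate([proj(f,W(v,P[k]))[0]-l for f,k,l in o])
r=least_squares(g,[600,0,0],loss='soft_l1',f_scale=2,x_scale=[100,100,.1])
print(r.x,np.degrees(r.x[2])); print([(k,e) for (f,k,l),e in zip(o,r.fun.reshape(-1,2))])
for k in P: print(k,W(r.x,P[k])[0])
f,s=F
print('pin top', onz(f,(215.5,229.5),9),onz(f,(231,196.5),9))
print('pin side',onz(s,(323.4,323.3),0),onz(s,(293.1,305.3),9))
# bar ends in top crop (px/2.7+offset)
for k,a,b in [('left',(302,133),(366,152)),('rear',(414,86),(472,52)),('right',(524,164),(578,123))]:
    q=[]
    n=W([0,0,r.x[2]],[-.342,0,.94])[0]; c=W(r.x,P['knob_%s_grip'%k])[0]
    for p in(a,b):
        oo,d=ray(f,(p[0]/2.7+170,p[1]/2.7+90)); q.append(oo+d*((c+n*8-oo)@n)/(d@n))
    d=W([0,0,-r.x[2]],q[1]-q[0])[0]; ex=np.array([.94,0,.342]) # in-plane: upslope, left
    print(k,np.linalg.norm(d),'angle from trap y toward upslope deg',np.degrees(np.arctan2(d@ex,d[1])), (q[0]+q[1])/2-c)
E
```

```text
[631.5 -35.7  -0.1] -3.2866355508629934
[('hasp', array([0.2, 1.1])), ('knob_left_grip', array([-0.2, -1.1])), ('knob_right_grip', array([0.2, 0.1])), ('knob_rear_grip', array([-1.6,  1.7])), ('trap', array([1.5, 1.6])), ('hasp', array([-0. , -2.2])), ('knob_left_grip', array([-3.6, -1. ])), ('knob_right_grip', array([-1.2, -2. ])), ('knob_rear_grip', array([ 0.6, -0.3]))]
trap [631.5 -35.7   0. ]
hasp [481.7 -27.1  75. ]
knob_left_grip [624.9  76.9 159. ]
knob_right_grip [ 612.1 -146.8  159. ]
knob_rear_grip [689.4 -39.  185. ]
pin top [395.2 326.1   9. ] [496.9 280.1   9. ]
pin side [397.  324.5   0. ] [485.1 287.4   9. ]
left 68.19257817400184 angle from trap y toward upslope deg -165.86352650377938 [-4.2 -1.3  7. ]
rear 67.46891639456462 angle from trap y toward upslope deg 147.7079071476297 [-1.5  2.5  7.9]
right 68.49062347898078 angle from trap y toward upslope deg 140.06626035255545 [ 3.4 -0.1  9.8]
```

```bash
cat > mv.py <<'E'
from fit import *
V=[631.5,-35.7,np.radians(-3.29)]
def knobR(ang):  # ang deg: bar direction from trap y toward upslope; tool x along bar
    a=np.radians(ang); Z=np.array([.342,0,-.94]); X=np.cos(a)*np.array([0,1,0])+np.sin(a)*np.array([.94,0,.342])
    M=np.c_[X,np.cross(Z,X),Z]; return R.from_euler('z',V[2]).as_matrix()@M
def nrm(): return W([0,0,V[2]],[-.342,0,.94])[0]
def plan(p,M,vmax=4.0,wmax=.12,N=None,frm=None):
    if frm is None: s=sensors.state(); p0,M0=np.array(s['ee_pos']),rot(s['ee_rot'])
    else: p0,M0=frm
    w=R.from_matrix(M0.T@M).as_rotvec(); d=M0.T@(np.array(p)-p0)/10
    n=N or 1
    while True:
        D=R.from_rotvec(w/n).as_matrix(); S=sum(np.linalg.matrix_power(D,k) for k in range(n))
        t=np.linalg.solve(S,d)
        if N or (np.linalg.norm(t)<=vmax and np.linalg.norm(w/n)<=wmax): break
        n+=1
    print('N',n,'row',np.round(t,2).tolist()+np.round(w/n,4).tolist())
    return p,M
E
python3 - <<'E'
from mv import *
c=W(V,P['knob_left_grip'])[0]; M=knobR(14)
print(c+nrm()*80); plan(c+nrm()*80,M,vmax=3.6,wmax=.11)
E
```

```text
[597.63417505  78.43165863 234.2       ]
N 21 row [-3.47, 0.75, -0.05, -0.0156, -0.01, 0.0767]
```

step_arm(plan=[-3.47, 0.75, -0.05, -0.0156, -0.01, 0.0767, -3.47, 0.75, -0.05, -0.0156, -0.01, 0.0767, -3.47, 0.75, -0.05, -0.0156, -0.01, 0.0767, -3.47, 0.75, -0.05, -0.0156, -0.01, 0.0767, -3.47, 0.75, -0.05, -0.0156, -0.01, 0.0767])

```text
time_s: 2.22
ee_pos: [313.2, 525.7, 196.6]
ee_rot: [175.0, 2.0, 143.8]
force: [-0.2, 0.8, -0.9]
gripper_width: 91.4
gripper_force: 0.0
```

step_arm(plan=[-3.47, 0.75, -0.05, -0.0156, -0.01, 0.0767, -3.47, 0.75, -0.05, -0.0156, -0.01, 0.0767, -3.47, 0.75, -0.05, -0.0156, -0.01, 0.0767, -3.47, 0.75, -0.05, -0.0156, -0.01, 0.0767, -3.47, 0.75, -0.05, -0.0156, -0.01, 0.0767])

```text
time_s: 2.63
ee_pos: [461.0, 429.6, 210.0]
ee_rot: [169.8, 1.9, 121.6]
force: [0.9, -0.3, 0.4]
gripper_width: 91.1
gripper_force: 0.0
```

step_arm(plan=[-3.47, 0.75, -0.05, -0.0156, -0.01, 0.0767, -3.47, 0.75, -0.05, -0.0156, -0.01, 0.0767, -3.47, 0.75, -0.05, -0.0156, -0.01, 0.0767, -3.47, 0.75, -0.05, -0.0156, -0.01, 0.0767, -3.47, 0.75, -0.05, -0.0156, -0.01, 0.0767])

```text
time_s: 3.05
ee_pos: [560.9, 284.6, 224.3]
ee_rot: [164.9, -0.2, 99.6]
force: [-0.3, 0.4, 0.2]
gripper_width: 91.2
gripper_force: 0.0
```

step_arm(plan=[-3.47, 0.75, -0.05, -0.0156, -0.01, 0.0767, -3.47, 0.75, -0.05, -0.0156, -0.01, 0.0767, -3.47, 0.75, -0.05, -0.0156, -0.01, 0.0767, -3.47, 0.75, -0.05, -0.0156, -0.01, 0.0767, -3.47, 0.75, -0.05, -0.0156, -0.01, 0.0767])

```text
time_s: 3.47
ee_pos: [598.3, 112.3, 232.9]
ee_rot: [161.1, -3.9, 77.7]
force: [0.5, 0.7, 1.1]
gripper_width: 91.3
gripper_force: 0.0
```

step_arm(plan=[-3.47, 0.75, -0.05, -0.0156, -0.01, 0.0767, 0, 0, 0, 0, 0, 0])

```text
time_s: 3.63
ee_pos: [596.4, 73.5, 233.3]
ee_rot: [160.6, -4.6, 73.2]
force: [-0.4, -0.4, -1.3]
gripper_width: 91.2
gripper_force: 0.0
```

Run:
```python
from mv import *
np.set_printoptions(precision=1,suppress=True)
s=sensors.state(); print(s['time_s'],s['qpos'],s['ee_pos'],s['ee_rot'])
f=viewer.grab_frame('wrist'); save(f,'w1.png')
for k in P: print(k,[(np.round(d['location'],1).tolist(),round(d['score'],2)) for d in viewer.pinpoint(k,f)[:2]], proj(f,W(V,P[k]))[0])
c=W(V,P['knob_left_grip'])[0]; plan(c+nrm()*4,knobR(14))
```

```text
3.6333 [ 8.4  9.  99.1 -5.3 52.5 28.5] [596.4  73.5 233.3] [160.6  -4.6  73.2]
trap [([308.5, 249.6], 0.66)] [309.2 248.7]
hasp [([202.3, 326.6], 0.83)] [197.6 322.9]
knob_left_grip [([318.7, 192.9], 0.93), ([91.5, 27.3], 0.61)] [319.4 193.4]
knob_right_grip [] [374. 401.]
knob_rear_grip [] [433.4 291.4]
N 2 row [-0.06, 0.04, 3.76, -0.0007, -0.0005, 0.0013]
```

View pics/w1.png

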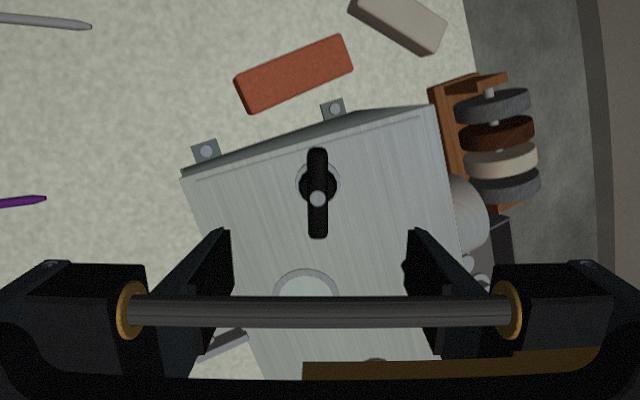

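step_arm(plan=[-0.05, 0.04, 2.5, 0, 0, 0, -0.05, 0.04, 2.5, 0, 0, 0, 0, 0, 2.5, 0, 0, 0, 0, 0, 0, 0, 0, 0])

```text
time_s: 4.27
ee_pos: [621.2, 76.6, 157.4]
ee_rot: [161.1, -4.5, 73.6]
force: [-0.6, 0.5, 0.0]
gripper_width: 91.2
gripper_force: 0.0
```

step_arm(plan=[0, 0, 0, 0, 0, 0, 0, 0, 0, 0, 0, 0, 0, 0, 0, 0, 0, 0, 0, 0, 0, 0, 0, 0, 0, 0, 0, 0, 0, 0], hand=0, newtons=45)

```text
time_s: 4.68
ee_pos: [623.7, 76.1, 164.4]
ee_rot: [160.5, -4.8, 73.6]
force: [-0.3, 0.1, -0.6]
gripper_width: 60.6
gripper_force: 0.0
```

Run:
```python
from mv import *
np.set_printoptions(precision=2,suppress=True)
s=sensors.state(); print(s)
c=W(V,P['knob_left_grip'])[0]; print(rot(s['ee_rot']).T@(s['ee_pos']-c-nrm()*4)); plan(c+nrm()*4,knobR(14))
```

```text
{'time_s': 4.6833, 'qpos': array([  8.1 ,  14.37, 102.57,  -5.57,  43.48,  28.7 ]), 'qvel': array([-0.02,  0.23,  0.25,  0.08, -0.06,  0.05]), 'effort': array([  0.05, -37.13, -23.03,  -0.18,  -1.43,   0.03]), 'ee_pos': array([623.7 ,  76.07, 164.45]), 'ee_rot': array([160.49,  -4.79,  73.6 ]), 'force': array([-0.28,  0.08, -0.56]), 'torque': array([-0.1 ,  0.25, -0.01]), 'gripper_force': 0.0, 'gripper_width': 60.58552742060144}
[-0.65  0.92 -1.53]
N 1 row [0.07, -0.09, 0.15, 0.001, -0.0012, 0.001]
```

step_arm(plan=[0, 0, 0, 0, 0, 0, 0, 0, 0, 0, 0, 0, 0, 0, 0, 0, 0, 0, 0, 0, 0, 0, 0, 0, 0, 0, 0, 0, 0, 0])

```text
time_s: 5.1
ee_pos: [623.3, 75.8, 162.9]
ee_rot: [160.6, -4.7, 73.6]
force: [1.8, 0.3, -0.3]
gripper_width: 27.7
gripper_force: 0.0
```

step_arm(plan=[0, 0, 0, 0, 0, 0, 0, 0, 0, 0, 0, 0, 0, 0, 0, 0, 0, 0, 0, 0, 0, 0, 0, 0, 0, 0, 0, 0, 0, 0])

```text
time_s: 5.52
ee_pos: [623.3, 75.9, 162.9]
ee_rot: [160.6, -4.7, 73.6]
force: [-0.0, 0.2, 0.7]
gripper_width: 0.3
gripper_force: 0.0
```

step_arm(plan=[0, 0, 0, 0, 0, 0.08, 0, 0, 0, 0, 0, 0.08, 0, 0, 0, 0, 0, 0.08, 0, 0, 0, 0, 0, 0.08, 0, 0, 0, 0, 0, 0.08])

```text
time_s: 5.93
ee_pos: [623.3, 75.8, 163.0]
ee_rot: [163.9, -11.9, 51.3]
force: [-0.5, -0.5, 0.9]
gripper_width: 0.4
gripper_force: 0.0
```

```bash
cat > st.py <<'E'
from mv import *
np.set_printoptions(precision=2,suppress=True)
s=sensors.state(); M=rot(s['ee_rot']); print(s['time_s'],'q6',s['qpos'],'torque_tool',M.T@s['torque'],'f_tool',M.T@s['force'],s['gripper_width'],s['gripper_force'],s['ee_pos'],s['ee_rot'])
M2=R.from_euler('z',V[2]).as_matrix().T@M; X=M2[:,0]; print('bar angle',np.degrees(np.arctan2(X@[.94,0,.342],X[1])))
E
python3 st.py
```

```text
5.9333 q6 [  8.08  14.47 102.63  -5.57  43.46  51.85] torque_tool [ 0.21 -0.27 -0.05] f_tool [-0.45  0.21 -1.04] 0.40293582287919866 0.0 [623.34  75.85 162.96] [163.88 -11.88  51.31]
bar angle 37.09949742163739
```

Run:
```python
from mv import *
f=viewer.grab_frame('wrist'); g=viewer.grab_frame('side')
a=f['img'][60:360,120:520]; b=cv2.resize(g['img'][130:280,180:380],(400,300),interpolation=cv2.INTER_CUBIC)
cv2.imwrite('pics/w2.png',np.hstack([a,b])[:,:,::-1])
```

```text
(no output)
```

View pics/w2.png

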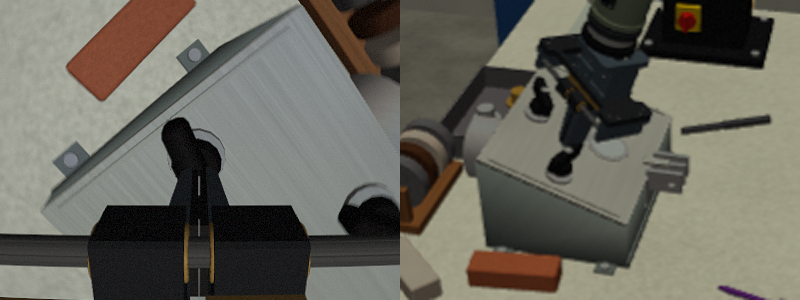

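```bash
cp h.py h0.py
python3 - <<'E'
from mv import *
np.set_printoptions(precision=1,suppress=True)
f=viewer.grab_frame('wrist');t=viewer.grab_frame('top');g=viewer.grab_frame('side')
def tri(L):
    A=np.zeros((3,3));b=np.zeros(3)
    for F,px in L:
        o,d=ray(F,px);d/=np.linalg.norm(d);Q=np.eye(3)-np.outer(d,d);A+=Q;b+=Q@o
    return np.linalg.solve(A,b)
for F in(f,t,g): print([ (k,np.round(d['location'],1).tolist(),round(d['score'],2)) for k in P for d in viewer.pinpoint(k,F)[:1]])
print('left',tri([(t,(294,142.5)),(g,(265.3,210.7))]))
print('right',tri([(t,(371.8,145)),(g,(283.2,171.2))]),'rear',tri([(t,(338.1,114.9)),(g,(251.6,178.4))]),'hasp',tri([(t,(331.6,194)),(g,(319.6,216))]))
s=sensors.state();M=rot(s['ee_rot'])
print('env',env.finger_overhang,f['position'],f['attitude'],M.T@(np.array(f['position'])-s['ee_pos']))
for z in(-20,0,14): print(z,proj(f,s['ee_pos']+M[:,2]*z)[0])
print(proj(f,W(V,P['knob_left_grip']))[0])
E
```

```text
[('trap', [350.4, 274.3], 0.81), ('hasp', [352.4, 273.2], 0.6), ('knob_left_grip', [316.2, 232.9], 0.62), ('knob_rear_grip', [511.5, 291.9], 0.91)]
[('hasp', [330.0, 191.9], 0.59), ('knob_rear_grip', [338.9, 115.4], 0.52)]
[('trap', [272.3, 225.6], 0.58), ('knob_left_grip', [264.5, 210.7], 0.73), ('knob_rear_grip', [247.8, 179.8], 0.71)]
left [620.5  75.  150.4]
right [ 615.9 -142.2  156.7] rear [694.9 -49.  175.2] hasp [482.2 -30.5  78.4]
env 14.0 [606.8 142.7 363.7] [175.3 -15.8 -41.8] [  82.3   -0.1 -195.6]
-20 [319.1 252.7]
0 [319.  238.2]
14 [319.  229.5]
[318.1 234. ]
```

Run:
```python
from mv import *
f=viewer.grab_frame('wrist');g=viewer.grab_frame('side')
def z(f,c,w,h,S): x,y=c; return cv2.resize(f['img'][y-h:y+h,x-w:x+w],S,interpolation=cv2.INTER_CUBIC)
im=np.hstack([z(f,(320,220),50,50,(400,400)),z(g,(264,205),40,40,(400,400))])
im=np.clip(im.astype(float)*1.8,0,255).astype(np.uint8)
cv2.imwrite('pics/w3.png',im[:,:,::-1])
```

```text
(no output)
```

View pics/w3.png

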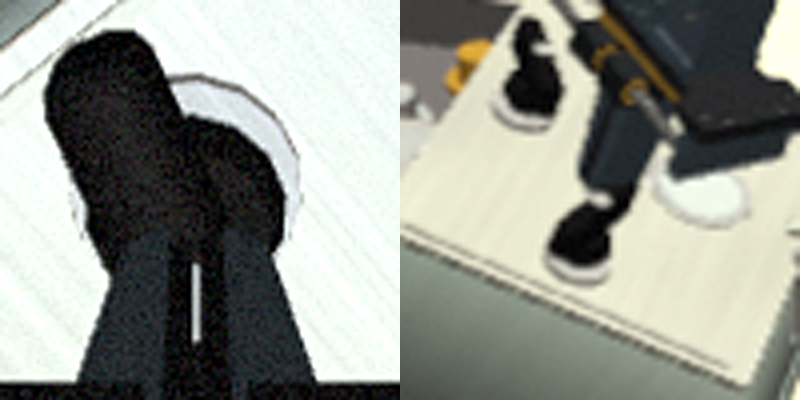

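```bash
python3 - <<'E'
from mv import *
np.set_printoptions(precision=1,suppress=True)
f=viewer.grab_frame('wrist');t=viewer.grab_frame('top');g=viewer.grab_frame('side')
print(f['fx'],f['k1'])
B=knobR(14)
c=W(V,P['knob_left_grip'])[0];n=nrm()
for F in(f,t,g):
    print('washer',proj(F,c-37*n)[0],'captop',proj(F,c+13*n)[0],'ends top',proj(F,[c+13*n+36*B[:,0],c+13*n-36*B[:,0]]).ravel(), 'top +8y', proj(F,[c+13*n+8*B[:,1],c+13*n-8*B[:,1]]).ravel())
# trap cover corners from geometry: box tops
for F in (t,g): print(proj(F,W(V,[[-110,150,75],[-110,-150,75],[110,150,155],[110,-150,155],[-110,150,0],[110,150,0]])).tolist())
E
python3 - <<'E'
import cv2,numpy as np
a=cv2.imread('pics/w1.png'); x=cv2.cvtColor(a,cv2.COLOR_BGR2GRAY)
for r in (155,175,193,210,230): print(r,x[r,296:342].tolist())
print(x[140:250,318].tolist())
E
```

```text
357.5796901808123 -0.083409272521033
washer [318.3 214. ] captop [318.1 242.7] ends top [292.1 185.9 341.5 293.8] top +8y [331.1 237.6 305.1 247.7]
washer [294.3 141.2] captop [293.1 142.3] ends top [280.5 138.6 305.6 146. ] top +8y [293.8 139.5 292.3 145.1]
washer [258.2 217.1] captop [262.9 204.6] ends top [255.8 210.  269.7 199.3] top +8y [260.7 203.1 265.1 206.1]
[[280.5447600500858, 181.19566085745038], [381.4834525035346, 185.26735206829315], [282.19610958960254, 99.97566783405905], [387.42379074423684, 104.42116796334976], [282.62044756838515, 185.58520085458437], [286.18142110936265, 118.66261221776963]]
[[290.87710769465366, 244.46844770969437], [316.9505224948591, 190.29060420452717], [216.44368919293692, 209.90477077152593], [253.8354828644595, 160.95055472703643], [291.4146910500602, 264.36254242034], [222.04397698751646, 251.87587629104218]]
155 [143, 144, 141, 139, 138, 141, 146, 143, 146, 150, 121, 34, 0, 3, 9, 9, 16, 18, 16, 7, 15, 12, 15, 20, 19, 19, 16, 12, 25, 15, 8, 29, 149, 147, 144, 141, 141, 147, 145, 140, 141, 140, 142, 144, 136, 139]
175 [120, 120, 131, 135, 
[... 558 characters left out ...]
7, 142, 138, 143, 139]
230 [138, 144, 141, 142, 143, 138, 135, 139, 140, 144, 145, 141, 37, 4, 10, 8, 23, 12, 1, 19, 5, 16, 22, 21, 20, 18, 21, 21, 16, 16, 14, 0, 139, 144, 145, 143, 137, 141, 145, 142, 143, 142, 143, 144, 142, 144]
[147, 148, 147, 134, 122, 123, 103, 56, 7, 0, 16, 1, 5, 11, 17, 15, 16, 10, 19, 22, 14, 27, 16, 14, 21, 23, 21, 22, 17, 20, 24, 10, 19, 24, 12, 27, 17, 16, 20, 17, 11, 18, 25, 20, 12, 20, 22, 12, 15, 11, 61, 98, 116, 122, 125, 124, 122, 121, 122, 118, 124, 123, 119, 121, 128, 108, 74, 34, 14, 22, 10, 25, 18, 17, 18, 18, 16, 25, 10, 21, 21, 21, 18, 14, 13, 18, 16, 14, 13, 1, 22, 10, 12, 17, 20, 17, 12, 17, 51, 103, 141, 143, 139, 140, 139, 143, 142, 142, 140, 140]
```

Run:
```python
from mv import *
np.set_printoptions(precision=1,suppress=True)
f=viewer.grab_frame('wrist');g=viewer.grab_frame('side')
s=sensors.state();M=rot(s['ee_rot']);p=np.array(s['ee_pos'])
for x in(-16,0,16):
  for z in(14,-10,-20): print(x,z,'wrist',proj(f,p+M@[x,0,z])[0],'side',proj(g,p+M@[x,0,z])[0])
im=np.clip(g['img'][160:240,225:305].astype(float)*1.8,0,255).astype(np.uint8).copy()
im=cv2.resize(im,(640,640),interpolation=cv2.INTER_CUBIC)[:600]
for x in(-16,0,16):
  for z,c in((14,(255,0,0)),(-20,(0,255,0))):
    q=(proj(g,p+M@[x,0,z])[0]-[225,160]+.5)*8; cv2.circle(im,tuple(int(v) for v in q),4,c,-1)
cv2.imwrite('pics/w4.png',im[:,:,::-1])
```

```text
-16 14 wrist [319.1 252.7] side [265.4 209.1]
-16 -10 wrist [319.1 270.5] side [267.7 203.1]
-16 -20 wrist [319.1 279. ] side [268.7 200.5]
0 14 wrist [319.1 229.5] side [260.9 210.1]
0 -10 wrist [319.1 245.1] side [263.2 204.1]
0 -20 wrist [319.1 252.6] side [264.1 201.5]
16 14 wrist [319.1 205.2] side [256.3 211.2]
16 -10 wrist [319.2 218.4] side [258.5 205.1]
16 -20 wrist [319.2 224.8] side [259.5 202.5]
```

View pics/w4.png

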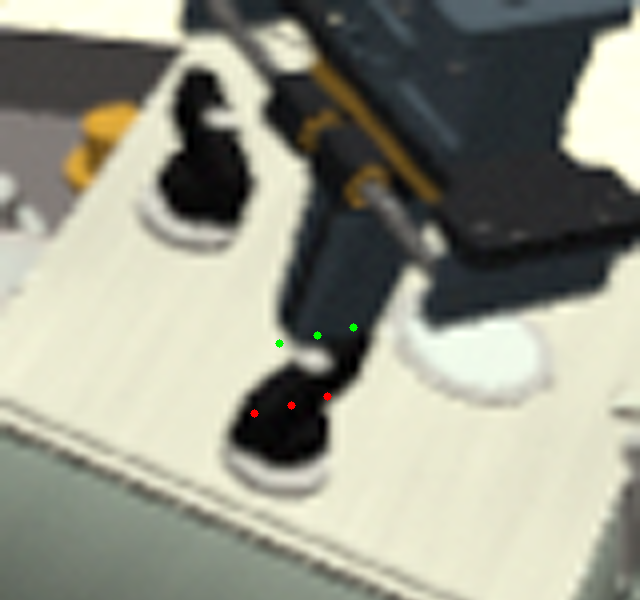

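step_arm(plan=[0, 0, -0.6, 0, 0, -0.08, 0, 0, 0, 0, 0, -0.08, 0, 0, 0, 0, 0, -0.08, 0, 0, 0, 0, 0, -0.08, 0, 0, 0, 0, 0, -0.08], hand=5)

```text
time_s: 7.7
ee_pos: [621.3, 76.0, 168.6]
ee_rot: [160.6, -4.7, 73.8]
force: [0.7, -0.4, 0.7]
gripper_width: 30.8
gripper_force: 0.0
```

step_arm(plan=[0, 0, 0, 0, 0, 0, 0, 0, 0, 0, 0, 0, 0, 0, 0, 0, 0, 0, 0, 0, 0, 0, 0, 0, 0, 0, 0.6, 0, 0, 0])

```text
time_s: 8.12
ee_pos: [624.0, 76.0, 164.1]
ee_rot: [160.5, -4.8, 73.6]
force: [0.5, 0.0, 0.5]
gripper_width: 50.5
gripper_force: 0.0
```

step_arm(plan=[0, 0, 0.5, 0, 0, 0, 0, 0, 0.5, 0, 0, 0, 0, 0, 0.5, 0, 0, 0, 0, 0, 0, 0, 0, 0])

```text
time_s: 8.45
ee_pos: [627.9, 75.4, 147.1]
ee_rot: [160.8, -4.7, 73.6]
force: [0.6, 0.4, -0.3]
gripper_width: 50.2
gripper_force: 0.0
```

step_arm(plan=[0, 0, 0, 0, 0, 0, 0, 0, 0, 0, 0, 0, 0, 0, 0, 0, 0, 0, 0, 0, 0, 0, 0, 0, 0, 0, 0, 0, 0, 0], hand=1, newtons=20)

```text
time_s: 8.87
ee_pos: [628.5, 75.6, 149.2]
ee_rot: [160.6, -4.7, 73.6]
force: [0.3, -0.6, 0.1]
gripper_width: 19.8
gripper_force: 0.0
```

step_arm(plan=[0, 0, 0, 0, 0, 0])

```text
time_s: 8.95
ee_pos: [627.5, 75.8, 148.7]
ee_rot: [160.7, -4.7, 73.5]
force: [-9.5, -0.7, 16.4]
gripper_width: 13.1
gripper_force: 10.1
```

```bash
python3 st.py
```

```text
8.95 q6 [  7.98  15.61 103.24  -5.65  41.8   28.81] torque_tool [ 0.62 -0.35 -0.06] f_tool [ -2.    -2.91 -18.65] 13.140455015215018 10.051370859146118 [627.53  75.82 148.75] [160.72  -4.74  73.55]
bar angle 13.979477947921403
```

step_arm(plan=[0, 0, -0.3, 0, 0, 0, 0, 0, 0, 0, 0, 0, 0, 0, 0, 0, 0, 0, 0, 0, 0.7, 0, 0, 0, 0, 0, 0.7, 0, 0, 0], hand=4.5)

```text
time_s: 9.37
ee_pos: [632.5, 75.4, 138.3]
ee_rot: [160.6, -4.8, 73.6]
force: [0.6, 0.4, 0.6]
gripper_width: 43.3
gripper_force: 0.0
```

step_arm(plan=[0, 0, 0.6, 0, 0, 0, 0, 0, 0, 0, 0, 0, 0, 0, 0, 0, 0, 0])

```text
time_s: 9.62
ee_pos: [633.9, 75.1, 131.7]
ee_rot: [160.7, -4.7, 73.6]
force: [0.2, -0.1, 0.9]
gripper_width: 45.0
gripper_force: 0.0
```

step_arm(plan=[0, 0, 0, 0, 0, 0, 0, 0, 0, 0, 0, 0, 0, 0, 0, 0, 0, 0, 0, 0, 0, 0, 0, 0, 0, 0, 0, 0, 0, 0], hand=0, newtons=45)

```text
time_s: 10.03
ee_pos: [633.2, 75.5, 132.7]
ee_rot: [160.7, -4.7, 73.5]
force: [-1.1, 1.4, 1.5]
gripper_width: 15.9
gripper_force: 45.0
```

```bash
python3 st.py
```

```text
10.0333 q6 [  7.86  16.98 103.85  -5.8   39.84  28.95] torque_tool [ 0.32 -0.11 -0.05] f_tool [ 1.18 -0.94 -1.83] 15.934466051502897 44.99804198741913 [633.21  75.55 132.69] [160.74  -4.74  73.55]
bar angle 13.980645547928548
```

step_arm(plan=[0, 0, 0, 0, 0, 0.09, 0, 0, 0, 0, 0, 0.09, 0, 0, 0, 0, 0, 0.09, 0, 0, 0, 0, 0, 0.09, 0, 0, 0, 0, 0, 0.09])

```text
time_s: 10.45
ee_pos: [632.6, 75.9, 132.4]
ee_rot: [164.7, -12.6, 48.4]
force: [-4.9, 3.0, 1.8]
gripper_width: 15.8
gripper_force: 45.0
```

step_arm(plan=[0, 0, 0, 0, 0, 0.09, 0, 0, 0, 0, 0, 0.09, 0, 0, 0, 0, 0, 0.09, 0, 0, 0, 0, 0, 0.09, 0, 0, 0, 0, 0, 0.09])

```text
time_s: 10.87
ee_pos: [632.2, 76.5, 132.3]
ee_rot: [171.8, -18.0, 22.2]
force: [-5.9, 4.9, 2.2]
gripper_width: 15.9
gripper_force: 45.0
```

```bash
python3 st.py
```

```text
10.8667 q6 [  7.92  16.96 103.9   -5.69  39.9   80.75] torque_tool [ 1.6  -0.92 -0.18] f_tool [-2.72 -6.24 -4.18] 15.941085827926763 45.03886878490448 [632.17  76.52 132.29] [171.76 -17.95  22.22]
bar angle 65.8172454353193
```

step_arm(plan=[0, 0, 0, 0, 0, 0.06, 0, 0, 0, 0, 0, 0.06, 0, 0, 0, 0, 0, 0.06])

```text
time_s: 11.12
ee_pos: [632.1, 76.8, 132.2]
ee_rot: [175.2, -19.1, 11.5]
force: [-5.6, 5.7, 2.8]
gripper_width: 15.7
gripper_force: 45.1
```

step_arm(plan=[0, 0, 0, 0, 0, 0.06, 0, 0, 0, 0, 0, 0.06, 0, 0, 0, 0, 0, 0.06])

```text
time_s: 11.37
ee_pos: [632.0, 77.1, 132.2]
ee_rot: [178.9, -19.7, 0.5]
force: [-5.8, 6.6, 2.7]
gripper_width: 16.1
gripper_force: 45.1
```

```bash
python3 st.py
```

```text
11.3667 q6 [  7.95  16.96 103.91  -5.62  39.9  101.29] torque_tool [ 1.63 -1.48 -0.16] f_tool [-4.55 -6.62 -4.59] 16.05613225864636 45.06228983402252 [632.04  77.07 132.22] [178.88 -19.65   0.55]
bar angle 86.38752991127092
```

Turned 1.26 rad so far, no stop yet; continuing in small turns.

step_arm(plan=[0, 0, 0, 0, 0, 0.05, 0, 0, 0, 0, 0, 0.05, 0, 0, 0, 0, 0, 0.05])

```text
time_s: 11.62
ee_pos: [632.1, 77.3, 132.2]
ee_rot: [-178.0, -19.6, -8.6]
force: [-5.0, 6.9, 1.8]
gripper_width: 15.9
gripper_force: 45.1
```

step_arm(plan=[0, 0, 0, 0, 0, 0.05, 0, 0, 0, 0, 0, 0.05, 0, 0, 0, 0, 0, 0.05])

```text
time_s: 11.87
ee_pos: [632.1, 77.5, 132.3]
ee_rot: [-175.0, -19.1, -17.6]
force: [-4.1, 7.7, 2.4]
gripper_width: 15.8
gripper_force: 45.1
```

```bash
python3 st.py
```

```text
11.8667 q6 [  7.97  16.96 103.9   -5.58  39.88 118.44] torque_tool [ 1.26 -1.69 -0.87] f_tool [-5.09 -6.41 -3.76] 15.755635249901719 45.10737597942352 [632.15  77.53 132.27] [-175.01  -19.08  -17.63]
bar angle 103.53094492701729
```

step_arm(plan=[0, 0, 0, 0, 0, 0.03, 0, 0, 0, 0, 0, 0.03])

```text
time_s: 12.03
ee_pos: [632.2, 77.4, 132.3]
ee_rot: [-174.0, -18.8, -20.8]
force: [-6.2, 9.6, 1.9]
gripper_width: 17.0
gripper_force: 47.4
```

```bash
python3 st.py
```

```text
12.0333 q6 [  8.01  16.96 103.91  -5.73  39.87 121.61] torque_tool [ 1.23 -1.93 -1.83] f_tool [-8.14 -7.27 -4.  ] 16.967395561101053 47.393164043533034 [632.17  77.38 132.3 ] [-174.05  -18.84  -20.81]
bar angle 106.54505014831024
```

step_arm(plan=[0, 0, 0, 0, 0, -0.03, 0, 0, 0, 0, 0, 0, 0, 0, 0, 0, 0, 0, 0, 0, 0, 0, 0, 0], hand=5)

```text
time_s: 12.37
ee_pos: [634.4, 75.1, 133.0]
ee_rot: [-174.6, -19.2, -19.3]
force: [0.1, 0.4, -0.2]
gripper_width: 40.6
gripper_force: 0.0
```

step_arm(plan=[0, 0, -2, 0, 0, 0, 0, 0, -2.5, 0, 0, 0, 0, 0, -2.5, 0, 0, 0, 0, 0, 0, 0, 0, 0])

```text
time_s: 12.7
ee_pos: [612.4, 76.8, 204.4]
ee_rot: [-174.3, -19.7, -19.4]
force: [0.4, 0.0, 0.5]
gripper_width: 50.1
gripper_force: 0.0
```

```bash
python3 st.py
python3 - <<'E'
from mv import *
c=W(V,P['knob_rear_grip'])[0]; a=plan(c+nrm()*43,knobR(-32),wmax=.115)
f=viewer.grab_frame('top')
cv2.imwrite('pics/x.png',f['img'])
E
```

```text
12.7 q6 [  8.37  11.35 100.6   -5.29  48.07 119.59] torque_tool [-0.1  -0.31 -0.02] f_tool [ 0.47 -0.17 -0.31] 50.12748425587691 0.0 [612.43  76.75 204.44] [-174.33  -19.7   -19.37]
bar angle 105.11336894493783
N 21 row [-0.24, 0.77, 0.02, 0.0003, -0.0004, -0.114]
```

step_arm(plan=[-0.24, 0.77, 0.02, 0, 0, -0.114, -0.24, 0.77, 0.02, 0, 0, -0.114, -0.24, 0.77, 0.02, 0, 0, -0.114, -0.24, 0.77, 0.02, 0, 0, -0.114, -0.24, 0.77, 0.02, 0, 0, -0.114])

```text
time_s: 13.17
ee_pos: [595.5, 39.2, 191.6]
ee_rot: [173.7, -18.8, 15.7]
force: [0.1, -0.5, -1.0]
gripper_width: 50.2
gripper_force: 0.0
```

step_arm(plan=[-0.24, 0.77, 0.02, 0, 0, -0.114, -0.24, 0.77, 0.02, 0, 0, -0.114, -0.24, 0.77, 0.02, 0, 0, -0.114, -0.24, 0.77, 0.02, 0, 0, -0.114, -0.24, 0.77, 0.02, 0, 0, -0.114])

```text
time_s: 13.58
ee_pos: [602.4, -0.2, 193.8]
ee_rot: [164.5, -12.4, 49.0]
force: [0.5, -0.6, -1.0]
gripper_width: 50.1
gripper_force: 0.0
```

step_arm(plan=[-0.24, 0.77, 0.02, 0, 0, -0.114, -0.24, 0.77, 0.02, 0, 0, -0.114, -0.24, 0.77, 0.02, 0, 0, -0.114, -0.24, 0.77, 0.02, 0, 0, -0.114, -0.24, 0.77, 0.02, 0, 0, -0.114])

```text
time_s: 14.0
ee_pos: [628.3, -29.3, 202.6]
ee_rot: [160.3, -2.3, 80.3]
force: [0.3, -0.9, 0.6]
gripper_width: 50.3
gripper_force: 0.0
```

step_arm(plan=[-0.24, 0.77, 0.02, 0, 0, -0.114, -0.24, 0.77, 0.02, 0, 0, -0.114, -0.24, 0.77, 0.02, 0, 0, -0.114, -0.24, 0.77, 0.02, 0, 0, -0.114, -0.24, 0.77, 0.02, 0, 0, -0.114])

```text
time_s: 14.42
ee_pos: [665.1, -39.1, 214.9]
ee_rot: [162.1, 8.5, 111.2]
force: [0.9, 0.5, -0.4]
gripper_width: 50.1
gripper_force: 0.0
```

step_arm(plan=[-0.24, 0.77, 0.02, 0, 0, -0.114, 0, 0, 0, 0, 0, 0, 0, 0, 0, 0, 0, 0])

```text
time_s: 14.67
ee_pos: [672.5, -38.0, 217.6]
ee_rot: [163.0, 10.3, 117.1]
force: [-1.5, 0.4, 1.2]
gripper_width: 49.9
gripper_force: 0.0
```

```bash
cat > lk.py <<'E'
import sys
from mv import *
np.set_printoptions(precision=1,suppress=True)
k=sys.argv[1];ang=float(sys.argv[2])
f=viewer.grab_frame('wrist');c=W(V,P[k])[0];n=nrm();B=knobR(ang)
print([(np.round(d['location'],1).tolist(),round(d['score'],2)) for d in viewer.pinpoint(k,f)[:2]],'pred',proj(f,c)[0])
# dark bar orientation via threshold around predicted
m=(f['img'].max(2)<45).astype(np.uint8); q=proj(f,c)[0].astype(int)
nn,l,st,ce=cv2.connectedComponentsWithStats(m)
i=np.argmin([np.hypot(*(np.array(np.nonzero(l==j))[::-1].T-q).T).min() if j and 300<st[j][4]<9000 else 1e9 for j in range(nn)])
ys,xs=np.nonzero(l==i); r=cv2.minAreaRect(np.c_[xs,ys].astype(np.float32)); print('rect',r,st[i])
print('pred ends',proj(f,[c+36*B[:,0],c-36*B[:,0]]).ravel())
save(f,k+'.png',(160,60,480,360),1.5)
plan(c-29*n,B,N=4)
E
python3 st.py; python3 lk.py knob_rear_grip -32
```

```text
14.6667 q6 [ -4.43  15.99  92.08   0.51  52.13 -33.31] torque_tool [0.23 0.08 0.03] f_tool [ 0.81 -0.69 -1.69] 49.87374557438541 0.0 [672.48 -37.99 217.64] [163.    10.31 117.1 ]
bar angle -31.939567907642633
[([328.4, 222.0], 0.68)] pred [325.7 222.4]
rect ((329.0, 219.5), (105.0, 42.0), 90.0) [ 308  167   43  106 2608]
pred ends [326.  171.2 325.5 269.3]
N 4 row [-0.07, 0.11, 1.65, -0.0006, -0.0005, -0.0001]
```

View pics/knob_rear_grip.png

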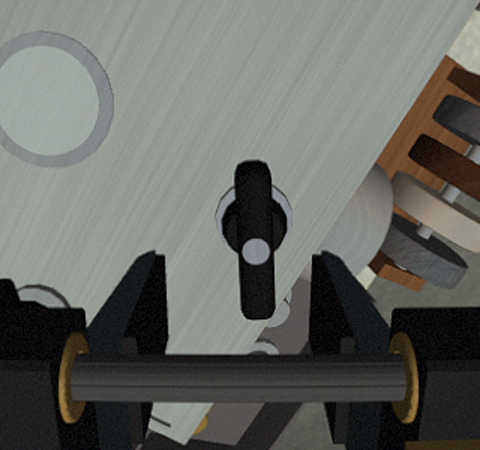

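step_arm(plan=[-0.07, 0.15, 1.6, 0, 0, 0, -0.07, 0.15, 1.6, 0, 0, 0, -0.07, 0.15, 1.6, 0, 0, 0, -0.07, 0.15, 1.7, 0, 0, 0, 0, 0, 0, 0, 0, 0])

```text
time_s: 15.18
ee_pos: [699.3, -38.4, 155.9]
ee_rot: [163.2, 10.2, 117.2]
force: [-0.3, -0.0, -1.1]
gripper_width: 50.3
gripper_force: 0.0
```

step_arm(plan=[0, 0, 0, 0, 0, 0, 0, 0, 0, 0, 0, 0, 0, 0, 0, 0, 0, 0, 0, 0, 0, 0, 0, 0, 0, 0, 0, 0, 0, 0], hand=0)

```text
time_s: 15.6
ee_pos: [701.2, -38.6, 161.4]
ee_rot: [162.8, 10.5, 117.2]
force: [-0.4, 0.6, -0.2]
gripper_width: 19.5
gripper_force: 0.0
```

step_arm(plan=[0, 0, 0, 0, 0, 0])

```text
time_s: 15.68
ee_pos: [701.7, -38.3, 161.5]
ee_rot: [162.8, 10.5, 117.2]
force: [0.9, 1.2, 1.6]
gripper_width: 15.8
gripper_force: 44.9
```

```bash
python3 st.py
```

```text
15.6833 q6 [ -4.26  20.74  93.56   0.54  45.64 -33.38] torque_tool [-0.19  0.12  0.11] f_tool [ 0.32  1.76 -1.23] 15.790793159255943 44.92789149284363 [701.73 -38.26 161.52] [162.77  10.46 117.23]
bar angle -32.10212106374978
```

step_arm(plan=[0, 0, 0, 0, 0, 0.09, 0, 0, 0, 0, 0, 0.09, 0, 0, 0, 0, 0, 0.09, 0, 0, 0, 0, 0, 0.09, 0, 0, 0, 0, 0, 0.09])

```text
time_s: 16.1
ee_pos: [700.8, -38.5, 161.2]
ee_rot: [160.2, 2.1, 92.5]
force: [-3.1, 0.4, 3.4]
gripper_width: 15.7
gripper_force: 44.9
```

step_arm(plan=[0, 0, 0, 0, 0, 0.09, 0, 0, 0, 0, 0, 0.09, 0, 0, 0, 0, 0, 0.09, 0, 0, 0, 0, 0, 0.09])

```text
time_s: 16.43
ee_pos: [700.1, -38.4, 160.9]
ee_rot: [160.7, -4.9, 73.0]
force: [-4.8, 0.2, 3.9]
gripper_width: 15.6
gripper_force: 44.9
```

step_arm(plan=[0, 0, 0, 0, 0, 0.05, 0, 0, 0, 0, 0, 0.05, 0, 0, 0, 0, 0, 0.05])

```text
time_s: 16.68
ee_pos: [699.8, -38.3, 160.8]
ee_rot: [161.7, -7.6, 64.9]
force: [-5.1, -0.6, 4.1]
gripper_width: 16.0
gripper_force: 44.9
```

```bash
python3 st.py
```

```text
16.6833 q6 [-4.26 20.71 93.63  0.51 45.86 21.74] torque_tool [ 0.98 -0.21 -0.2 ] f_tool [-2.14 -2.77 -5.6 ] 15.951461021824008 44.888824224472046 [699.78 -38.32 160.77] [161.67  -7.64  64.94]
bar angle 23.014396391442347
```

step_arm(plan=[0, 0, 0, 0, 0, 0.06, 0, 0, 0, 0, 0, 0.06, 0, 0, 0, 0, 0, 0.06])

```text
time_s: 16.93
ee_pos: [699.5, -38.1, 160.7]
ee_rot: [163.3, -10.8, 54.9]
force: [-5.0, 1.2, 5.0]
gripper_width: 15.3
gripper_force: 44.9
```

```bash
python3 st.py
```

```text
16.9333 q6 [-4.25 20.7  93.64  0.53 45.89 32.08] torque_tool [ 1.18 -0.38 -0.18] f_tool [-0.91 -3.06 -6.37] 15.330762775631015 44.898220896720886 [699.47 -38.11 160.67] [163.31 -10.76  54.95]
bar angle 33.36426153529592
```

step_arm(plan=[0, 0, 0, 0, 0, 0.04, 0, 0, 0, 0, 0, 0.04, 0, 0, 0, 0, 0, 0.04])

```text
time_s: 17.18
ee_pos: [699.3, -37.9, 160.6]
ee_rot: [164.7, -12.6, 48.2]
force: [-5.1, 2.2, 4.9]
gripper_width: 15.7
gripper_force: 44.9
```

```bash
python3 st.py
```

```text
17.1833 q6 [-4.25 20.7  93.65  0.55 45.91 38.9 ] torque_tool [ 1.12 -0.47 -0.23] f_tool [-0.63 -3.76 -6.41] 15.67629570474854 44.90845441818237 [699.26 -37.93 160.58] [164.71 -12.64  48.24]
bar angle 40.191260697392444
```

Turned 1.26 rad; free still. Continue.

step_arm(plan=[0, 0, 0, 0, 0, 0.06, 0, 0, 0, 0, 0, 0.06, 0, 0, 0, 0, 0, 0.06])

```text
time_s: 17.43
ee_pos: [699.0, -37.7, 160.5]
ee_rot: [167.2, -15.2, 37.9]
force: [-6.8, 2.4, 5.0]
gripper_width: 15.3
gripper_force: 44.9
```

```bash
python3 st.py
```

```text
17.4333 q6 [-4.24 20.7  93.66  0.58 45.94 49.27] torque_tool [ 1.29 -0.67 -0.2 ] f_tool [-2.49 -4.64 -7.05] 15.275331758929008 44.921305775642395 [699.05 -37.65 160.51] [167.25 -15.16  37.87]
bar angle 50.572329631044504
```

step_arm(plan=[0, 0, 0, 0, 0, 0.05, 0, 0, 0, 0, 0, 0.05, 0, 0, 0, 0, 0, 0.05])

```text
time_s: 17.68
ee_pos: [698.9, -37.7, 160.5]
ee_rot: [169.5, -16.8, 29.4]
force: [-7.8, 3.6, 5.5]
gripper_width: 16.9
gripper_force: 47.8
```

```bash
python3 st.py
```

```text
17.6833 q6 [-4.2  20.69 93.67  0.48 45.93 57.63] torque_tool [ 1.27 -0.66 -1.83] f_tool [-3.22 -5.6  -7.85] 16.851806021488372 47.7694492880255 [698.95 -37.66 160.48] [169.52 -16.79  29.45]
bar angle 58.82819916719216
```

step_arm(plan=[0, 0, 0, 0, 0, -0.03, 0, 0, 0, 0, 0, 0, 0, 0, 0, 0, 0, 0, 0, 0, 0, 0, 0, 0], hand=5)

```text
time_s: 18.02
ee_pos: [701.2, -38.7, 160.3]
ee_rot: [168.9, -16.7, 31.0]
force: [0.4, -0.1, 0.1]
gripper_width: 40.7
gripper_force: 0.0
```

step_arm(plan=[0, 0, -2, 0, 0, 0, 0, 0, -2.5, 0, 0, 0, 0, 0, -2.5, 0, 0, 0, 0, 0, 0, 0, 0, 0])

```text
time_s: 18.35
ee_pos: [679.3, -37.5, 232.4]
ee_rot: [168.6, -17.2, 31.1]
force: [1.2, 0.4, 1.2]
gripper_width: 50.1
gripper_force: 0.0
```

```bash
python3 st.py
python3 - <<'E'
from mv import *
c=W(V,P['knob_right_grip'])[0]; a=plan(c+nrm()*43,knobR(-40),wmax=.115)
E
```

```text
18.35 q6 [-4.33 15.78 90.44  0.47 53.28 56.04] torque_tool [ 0.13 -0.29 -0.01] f_tool [ 1.51  0.41 -0.74] 50.08336464136509 0.0 [679.31 -37.51 232.36] [168.59 -17.15  31.14]
bar angle 57.30312702329461
N 15 row [-0.96, -0.43, 0.03, 0.0007, -0.0001, -0.1132]
```

step_arm(plan=[-0.96, -0.43, 0.03, 0, 0, -0.113, -0.96, -0.43, 0.03, 0, 0, -0.113, -0.96, -0.43, 0.03, 0, 0, -0.113, -0.96, -0.43, 0.03, 0, 0, -0.113, -0.96, -0.43, 0.03, 0, 0, -0.113])

```text
time_s: 18.77
ee_pos: [630.8, -53.8, 207.1]
ee_rot: [161.8, -8.2, 63.4]
force: [-0.1, 0.0, 0.2]
gripper_width: 50.1
gripper_force: 0.0
```

step_arm(plan=[-0.96, -0.43, 0.03, 0, 0, -0.113, -0.96, -0.43, 0.03, 0, 0, -0.113, -0.96, -0.43, 0.03, 0, 0, -0.113, -0.96, -0.43, 0.03, 0, 0, -0.113, -0.96, -0.43, 0.03, 0, 0, -0.113])

```text
time_s: 19.18
ee_pos: [600.2, -94.3, 195.4]
ee_rot: [160.3, 2.6, 94.0]
force: [0.0, 0.7, 0.7]
gripper_width: 49.6
gripper_force: 0.0
```

step_arm(plan=[-0.96, -0.43, 0.03, 0, 0, -0.113, -0.96, -0.43, 0.03, 0, 0, -0.113, -0.96, -0.43, 0.03, 0, 0, -0.113, -0.96, -0.43, 0.03, 0, 0, -0.113, -0.96, -0.43, 0.03, 0, 0, -0.113])

```text
time_s: 19.6
ee_pos: [594.8, -146.2, 192.9]
ee_rot: [164.5, 12.6, 125.1]
force: [0.6, -0.3, -0.3]
gripper_width: 50.3
gripper_force: 0.0
```

step_arm(plan=[0, 0, 0, 0, 0, 0, 0, 0, 0, 0, 0, 0])

```text
time_s: 19.77
ee_pos: [595.1, -145.9, 193.1]
ee_rot: [164.4, 12.5, 124.6]
force: [-0.3, -0.5, -0.5]
gripper_width: 49.7
gripper_force: 0.0
```

```bash
python3 st.py; python3 lk.py knob_right_grip -40
python3 - <<'E'
from mv import *
a=cv2.imread('pics/knob_right_grip.png',0)
m=(a<28); 
for r in range(60,330,15): 
    x=np.nonzero(m[r,180:330])[0]; print(r/1.5+60, (x.min()+180)/1.5+160 if len(x) else None,(x.max()+180)/1.5+160 if len(x) else None,len(x))
E
```

```text
19.7667 q6 [-17.72  11.7  101.67   6.63  47.52 -57.69] torque_tool [ 0.2   0.09 -0.05] f_tool [-0.15 -0.69  0.4 ] 49.702422300138615 0.0 [ 595.06 -145.87  193.09] [164.41  12.5  124.59]
bar angle -39.60546483716669
[([335.2, 223.2], 0.92), ([259.1, 226.0], 0.55)] pred [324.7 222. ]
rect ((541.9144897460938, 157.1079864501953), (151.70947265625, 58.94242477416992), 7.052306175231934) [ 465  132  153   62 4145]
pred ends [324.6 171.1 324.8 268.6]
N 4 row [-0.08, 0.07, 1.68, -0.0002, -0.0004, -0.0013]
100.0 None None 0
110.0 None None 0
120.0 None None 0
130.0 None None 0
140.0 None None 0
150.0 None None 0
160.0 None None 0
170.0 None None 0
180.0 318.66666666666663 339.33333333333337 32
190.0 318.0 340.66666666666663 35
200.0 318.0 344.66666666666663 41
210.0 311.33333333333337 351.33333333333337 61
220.0 310.66666666666663 351.33333333333337 62
230.0 316.66666666666663 379.33333333333337 27
240.0 322.0 379.33333333333337 32
250.0 322.66666666666663 379.33333333333337 52
260.0 324.0 379.33333333333337 52
270.0 324.66666666666663 379.33333333333337 52
```

step_arm(plan=[-0.08, 0.22, 1.6, 0, 0, -0.02, -0.08, 0.22, 1.6, 0, 0, -0.02, -0.08, 0.23, 1.6, 0, 0, -0.02, -0.08, 0.23, 1.7, 0, 0, -0.02, 0, 0, 0, 0, 0, 0])

```text
time_s: 20.28
ee_pos: [624.9, -142.3, 132.2]
ee_rot: [165.6, 13.5, 129.4]
force: [-0.3, 1.0, -0.1]
gripper_width: 49.7
gripper_force: 0.0
```

step_arm(plan=[0, 0, 0, 0, 0, 0, 0, 0, 0, 0, 0, 0, 0, 0, 0, 0, 0, 0, 0, 0, 0, 0, 0, 0, 0, 0, 0, 0, 0, 0], hand=0)

```text
time_s: 20.7
ee_pos: [626.0, -143.8, 136.7]
ee_rot: [165.4, 13.9, 129.3]
force: [-0.2, 0.4, -0.1]
gripper_width: 19.5
gripper_force: 0.0
```

step_arm(plan=[0, 0, 0, 0, 0, 0])

```text
time_s: 20.78
ee_pos: [625.2, -144.5, 136.3]
ee_rot: [165.5, 13.8, 129.4]
force: [-3.9, -1.9, 2.0]
gripper_width: 15.5
gripper_force: 45.0
```

```bash
python3 st.py
```

```text
20.7833 q6 [-16.51  17.05 103.17   6.8   40.53 -62.1 ] torque_tool [ 0.67  0.08 -0.01] f_tool [ 0.45 -3.55 -3.18] 15.456411442190985 44.98934626579285 [ 625.24 -144.47  136.34] [165.53  13.85 129.4 ]
bar angle -44.47381079482752
```

step_arm(plan=[0, 0, 0, 0, 0, 0.09, 0, 0, 0, 0, 0, 0.09, 0, 0, 0, 0, 0, 0.09, 0, 0, 0, 0, 0, 0.09, 0, 0, 0, 0, 0, 0.09])

```text
time_s: 21.2
ee_pos: [626.4, -143.8, 136.8]
ee_rot: [160.9, 6.2, 104.1]
force: [1.3, 1.9, 2.3]
gripper_width: 15.6
gripper_force: 45.0
```

step_arm(plan=[0, 0, 0, 0, 0, 0.09, 0, 0, 0, 0, 0, 0.09, 0, 0, 0, 0, 0, 0.09, 0, 0, 0, 0, 0, 0.09])

```text
time_s: 21.53
ee_pos: [627.4, -143.7, 137.1]
ee_rot: [159.9, -0.8, 84.6]
force: [3.4, 1.5, 1.2]
gripper_width: 15.6
gripper_force: 45.0
```

step_arm(plan=[0, 0, 0, 0, 0, 0.05, 0, 0, 0, 0, 0, 0.05, 0, 0, 0, 0, 0, 0.05])

```text
time_s: 21.78
ee_pos: [627.8, -143.8, 137.3]
ee_rot: [160.1, -3.7, 76.6]
force: [3.5, 0.8, -0.8]
gripper_width: 15.8
gripper_force: 45.0
```

```bash
python3 st.py
```

```text
21.7833 q6 [-16.44  17.09 103.05   6.99  40.35  -6.99] torque_tool [-0.05  0.31 -0.17] f_tool [1.53 2.74 1.9 ] 15.793314848562908 45.01961588859558 [ 627.83 -143.79  137.34] [160.11  -3.69  76.64]
bar angle 10.721759227664121
```

step_arm(plan=[0, 0, 0, 0, 0, 0.05, 0, 0, 0, 0, 0, 0.05, 0, 0, 0, 0, 0, 0.05])

```text
time_s: 22.03
ee_pos: [628.2, -143.9, 137.5]
ee_rot: [160.8, -6.6, 68.5]
force: [7.0, -0.0, 1.5]
gripper_width: 15.5
gripper_force: 45.0
```

```bash
python3 st.py
```

```text
22.0333 q6 [-16.44  17.1  103.03   6.99  40.31   1.61] torque_tool [-0.08  0.31 -0.18] f_tool [2.7  6.51 1.04] 15.535666515235498 45.04823684692383 [ 628.24 -143.94  137.5 ] [160.79  -6.57  68.51]
bar angle 19.319752456136275
```

step_arm(plan=[0, 0, 0, 0, 0, 0.06, 0, 0, 0, 0, 0, 0.06, 0, 0, 0, 0, 0, 0.06])

```text
time_s: 22.28
ee_pos: [628.7, -144.2, 137.7]
ee_rot: [162.2, -9.9, 58.6]
force: [6.9, -0.7, -0.5]
gripper_width: 15.3
gripper_force: 45.1
```

```bash
python3 st.py
```

```text
22.2833 q6 [-16.45  17.11 103.     6.98  40.27  11.95] torque_tool [-0.17  0.32 -0.17] f_tool [2.91 5.64 2.86] 15.330872951909283 45.08651554584503 [ 628.67 -144.18  137.67] [162.16  -9.87  58.61]
bar angle 29.657496713513318
```

step_arm(plan=[0, 0, 0, 0, 0, 0.06, 0, 0, 0, 0, 0, 0.06, 0, 0, 0, 0, 0, 0.06])

```text
time_s: 22.53
ee_pos: [629.1, -144.5, 137.8]
ee_rot: [164.1, -12.9, 48.5]
force: [7.9, -1.7, -0.7]
gripper_width: 16.1
gripper_force: 45.1
```

```bash
python3 st.py
```

```text
22.5333 q6 [-16.46  17.12 102.99   6.96  40.21  22.26] torque_tool [-0.32  0.32 -0.16] f_tool [3.72 6.38 3.43] 16.06403838522271 45.111592411994934 [ 629.11 -144.51  137.79] [164.08 -12.87  48.55]
bar angle 39.96691633897164
```

step_arm(plan=[0, 0, 0, 0, 0, 0.05, 0, 0, 0, 0, 0, 0.05, 0, 0, 0, 0, 0, 0.05])

```text
time_s: 22.78
ee_pos: [629.4, -144.9, 138.0]
ee_rot: [166.0, -15.0, 40.2]
force: [7.9, -1.3, -0.8]
gripper_width: 16.4
gripper_force: 46.4
```

```bash
python3 st.py
```

```text
22.7833 q6 [-16.45  17.13 102.97   6.88  40.18  30.67] torque_tool [-0.4   0.82 -1.7 ] f_tool [4.84 5.43 3.54] 16.381620743392713 46.408368945121765 [ 629.38 -144.85  137.95] [166.02 -15.01  40.24]
bar angle 48.306379940663
```

step_arm(plan=[0, 0, 0, 0, 0, 0.04, 0, 0, 0, 0, 0, 0.04, 0, 0, 0, 0, 0, 0.04])

```text
time_s: 23.03
ee_pos: [628.9, -145.3, 137.9]
ee_rot: [167.8, -16.4, 33.6]
force: [8.4, 1.9, 0.2]
gripper_width: 19.1
gripper_force: 50.3
```

```bash
python3 st.py
```

```text
23.0333 q6 [-16.44  17.11 102.98   6.72  40.2   37.39] torque_tool [-0.23  1.3  -2.02] f_tool [7.81 2.58 2.65] 19.139206392727658 50.25455804541707 [ 628.94 -145.26  137.95] [167.79 -16.41  33.56]
bar angle 54.88861937745676
```

step_arm(plan=[0, 0, 0, 0, 0, 0, 0, 0, 0, 0, 0, -0.05, 0, 0, 0, 0, 0, -0.05, 0, 0, 0, 0, 0, 0], hand=5.5)

```text
time_s: 23.37
ee_pos: [625.6, -143.6, 135.8]
ee_rot: [166.8, -15.0, 39.0]
force: [-0.5, 0.7, -0.0]
gripper_width: 43.0
gripper_force: 0.0
```

step_arm(plan=[0, 0, -2, 0, 0, 0, 0, 0, -2.5, 0, 0, 0, 0, 0, -2.5, 0, 0, 0])

```text
time_s: 23.62
ee_pos: [601.1, -142.1, 201.5]
ee_rot: [166.9, -15.0, 38.8]
force: [0.6, 0.0, 0.5]
gripper_width: 54.7
gripper_force: 0.0
```

```bash
python3 st.py
python3 - <<'E'
from mv import *
B=knobR(0); c=W(V,P['hasp'])[0]; t=c-40*B[:,0]-110*B[:,2]; print(t)
plan(t,B,wmax=.115)
f=viewer.grab_frame('wrist'); save(f,'kr2.png')
print([(k,np.round(d['location'],1).tolist(),round(d['score'],2),proj(f,W(V,P[k]))[0]) for k in P for d in viewer.pinpoint(k,f)[:1]])
E
```

```text
23.6167 q6 [-17.11  11.8  100.24   6.25  48.86  32.49] torque_tool [ 0.14 -0.34 -0.01] f_tool [ 0.58  0.39 -0.25] 54.699897457699734 0.0 [ 601.12 -142.11  201.48] [166.91 -15.01  38.82]
bar angle 49.645048948511864
[441.89363493 -64.86660292 178.4       ]
N 8 row [-0.2, -2.25, -0.42, -0.0004, 0.0, -0.1083]
[('hasp', [110.1, 261.7], 0.78, array([103.90173812, 258.92458765])), ('knob_left_grip', [51.1, 9.9], 0.71, array([56.2150515,  8.8427705])), ('knob_right_grip', [325.5, 211.8], 0.71, array([319.65568276, 221.39958269])), ('knob_rear_grip', [257.1, 14.4], 0.6, array([261.1954803 ,  23.60615052]))]
```

step_arm(plan=[-0.2, -2.25, -0.42, 0, 0, -0.108, -0.2, -2.25, -0.42, 0, 0, -0.108, -0.2, -2.25, -0.42, 0, 0, -0.108, -0.2, -2.25, -0.42, 0, 0, -0.108, -0.2, -2.25, -0.42, 0, 0, -0.108])

```text
time_s: 24.33
ee_pos: [508.1, -76.7, 187.2]
ee_rot: [161.2, -6.2, 69.5]
force: [-0.8, 0.8, -0.1]
gripper_width: 55.0
gripper_force: 0.0
```

step_arm(plan=[-0.2, -2.25, -0.42, 0, 0, -0.108, -0.2, -2.25, -0.42, 0, 0, -0.108, -0.2, -2.25, -0.42, 0, 0, -0.108, 0, 0, 0, 0, 0, 0, 0, 0, 0, 0, 0, 0])

```text
time_s: 24.75
ee_pos: [441.7, -65.0, 177.0]
ee_rot: [160.2, -0.1, 86.6]
force: [0.8, 0.4, 0.4]
gripper_width: 55.0
gripper_force: 0.0
```

```bash
cat > refit.py <<'E'
from mv import *
np.set_printoptions(precision=1,suppress=True)
f=viewer.grab_frame('wrist'); save(f,'hl.png'); f2=viewer.grab_frame('top'); f3=viewer.grab_frame('side')
o=[]
for F in (f,f2,f3):
  for k in P:
    l=viewer.pinpoint(k,F)
    if l and l[0]['score']>.45: o.append((F,k,np.array(l[0]['location']),2.5 if F is f else 1))
g=lambda v: np.concatenate([(proj(F,W(v,P[k]))[0]-l)*([1,1] ) *(1 if w>1 else 1) for F,k,l,w in o])
r=least_squares(g,V,loss='soft_l1',f_scale=2,x_scale=[100,100,.1])
print(r.x,np.degrees(r.x[2])); print([(k,l,e) for (F,k,l,w),e in zip(o,r.fun.reshape(-1,2))])
print('hasp wrist pred V',proj(f,W(V,P['hasp']))[0])
np.save('cam.npy',np.r_[f['position'],f['attitude']])
E
python3 refit.py
```

```text
[631.3 -32.6  -0. ] -0.5310557917441748
[('trap', array([419.9, 125.8]), array([-2.2,  2.8])), ('hasp', array([320. , 150.8]), array([ 0.3, -0.7])), ('knob_right_grip', array([505.6, 274.8]), array([-0.5,  1.3])), ('knob_rear_grip', array([607.3, 150.9]), array([ 1.5, -4.2])), ('trap', array([329.2, 150.2]), array([1.2, 3.5])), ('hasp', array([330.4, 192.5]), array([1.6, 4.2])), ('knob_left_grip', array([292.8, 143.8]), array([-0.3,  0.2])), ('knob_right_grip', array([373.3, 145.1]), array([-0.7, -1.5])), ('knob_rear_grip', array([221.1, 231.1]), array([ 111.6, -115. ])), ('trap', array([272.4, 228.9]), array([-0.2,  0.6])), ('hasp', array([317.4, 216.4]), array([ 0.5, -0. ])), ('knob_left_grip', array([265.1, 208.9]), array([-1.8, -0.3])), ('knob_right_grip', array([284. , 168.7]), array([-0.4,  1.7])), ('knob_rear_grip', array([251.4, 177.8]), array([-0.2,  0.5]))]
hasp wrist pred V [320.6 145.2]
```

View pics/hl.png

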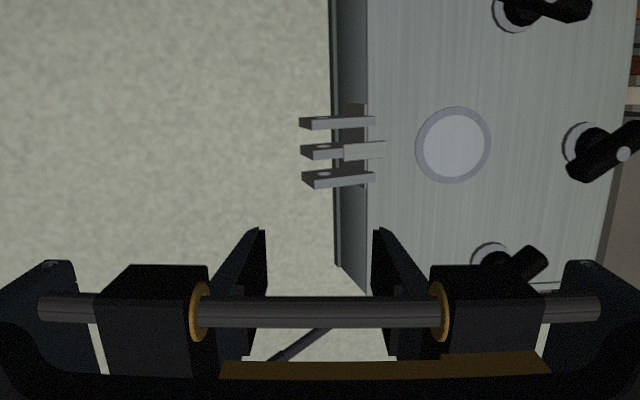

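Run:
```python
from mv import *
np.set_printoptions(precision=1,suppress=True)
f=viewer.grab_frame('wrist'); im=cv2.GaussianBlur(cv2.cvtColor(f['img'],cv2.COLOR_RGB2GRAY),(3,7),0).astype(float)
for r in (5,30,60,90,215,230,245,260): print(r,im[r,322:380:2].astype(int).tolist())
# edges: strongest rise between col 330..380
for lo,hi,sg in((322,350,-1),(340,385,1)):
    pts=[]
    for r in list(range(4,95,6))+list(range(205,262,6)):
        g=sg*(im[r,lo+2:hi]-im[r,lo:hi-2]); i=int(g.argmax()); 
        if 0<i<len(g)-1: i=i+.5*(g[i-1]-g[i+1])/(g[i-1]-2*g[i]+g[i+1])
        pts.append((lo+1+i,r))
    for z in(75,0):
        w=np.array([onz(f,p,z)[:2] for p in pts]); k=np.polyfit(w[:,1],w[:,0],1); res=w[:,0]-np.polyval(k,w[:,1])
        ok=abs(res)<2; k=np.polyfit(w[ok,1],w[ok,0],1); print(sg,z,'yaw',np.degrees(np.arctan(-k[0])),'n',ok.sum(),'x at y=-30',np.polyval(k,-30),res)
# plate ends / hasp
c=im[95:200,290:385]
b=im[100:200,290:330]; 
for r in range(112,192,4): print(r,im[r,294:332:2].astype(int).tolist())
```

```text
5 [145, 136, 44, 31, 68, 73, 40, 37, 40, 45, 47, 50, 53, 57, 59, 64, 65, 69, 71, 73, 75, 74, 120, 121, 121, 123, 122, 120, 120]
30 [144, 144, 70, 30, 60, 78, 51, 35, 40, 45, 49, 52, 55, 57, 60, 63, 67, 69, 73, 75, 76, 69, 123, 123, 123, 126, 126, 123, 121]
60 [142, 143, 121, 30, 43, 80, 66, 35, 40, 43, 47, 51, 55, 57, 61, 64, 67, 69, 73, 75, 77, 75, 120, 122, 122, 124, 126, 123, 121]
90 [147, 145, 144, 53, 31, 68, 75, 39, 40, 46, 49, 50, 53, 57, 60, 63, 68, 71, 74, 76, 77, 78, 120, 123, 121, 122, 125, 123, 122]
215 [157, 154, 149, 149, 131, 33, 55, 80, 47, 40, 44, 47, 51, 55, 61, 63, 67, 71, 75, 79, 81, 75, 127, 128, 129, 127, 126, 126, 124]
230 [153, 154, 157, 155, 137, 43, 41, 81, 53, 38, 43, 48, 51, 56, 59, 62, 67, 71, 75, 79, 79, 79, 128, 128, 129, 108, 44, 45, 40]
245 [150, 147, 147, 147, 144, 58, 39, 81, 58, 37, 42, 47, 50, 55, 58, 61, 66, 70, 75, 78, 78, 84, 128, 128, 130, 52, 5, 7, 6]
260 [151, 151, 150, 152, 152, 68, 34, 74, 63, 36, 41, 46, 50, 54, 58, 61, 64, 69, 73, 77, 76, 91, 128, 128, 118, 22, 5, 6, 6]
-1 75 yaw -1.2528213957876144 n 26 x at y=-30 490.9105698265737 [ 0.
[... 1886 characters left out ...]
35, 139, 140, 142, 142, 145, 147, 149, 142, 57]
164 [148, 153, 156, 155, 151, 148, 145, 145, 145, 144, 145, 148, 149, 149, 153, 156, 153, 146, 60]
168 [149, 150, 150, 149, 148, 145, 140, 133, 128, 126, 125, 124, 116, 109, 103, 100, 92, 82, 52]
172 [149, 150, 124, 63, 60, 55, 52, 50, 47, 46, 47, 71, 86, 91, 95, 91, 78, 56, 45]
176 [146, 145, 129, 49, 47, 45, 45, 44, 44, 44, 45, 50, 55, 60, 62, 59, 61, 59, 61]
180 [150, 149, 144, 99, 65, 47, 45, 46, 50, 87, 101, 103, 106, 108, 110, 112, 112, 113, 114]
184 [149, 149, 149, 151, 147, 121, 87, 56, 49, 100, 114, 114, 114, 113, 114, 114, 114, 114, 110]
188 [148, 149, 148, 150, 151, 151, 152, 141, 112, 115, 127, 131, 131, 134, 142, 143, 143, 145, 85]
```

Run:
```python
from mv import *
np.set_printoptions(precision=1,suppress=True)
yaw=np.radians(-1.24)
f=viewer.grab_frame('wrist'); t=viewer.grab_frame('top'); s=viewer.grab_frame('side')
H=[]
for F in(f,t,s):
    d=viewer.pinpoint('hasp',F)[0]; H.append((F,d['location'])); print(d['location'],d['score'],onz(F,d['location'],75))
A=np.zeros((3,3));b=np.zeros(3)
for F,px in H:
    o,d=ray(F,px);d/=np.linalg.norm(d);Q=(np.eye(3)-np.outer(d,d))*(4 if F is f else 1);A+=Q;b+=Q@o
print('tri',np.linalg.solve(A,b))
for k,z in(('knob_right_grip',159),('knob_rear_grip',185)):
    d=viewer.pinpoint(k,f)[0]; w=onz(f,d['location'],z); print(k,w,'hasp from it',w+W([0,0,yaw],np.array(P['hasp'])-P[k])[0])
# pin by top/side
for F in(t,s):
    for k,z in(('pin',0),('pin_tip',9),('pin_seat',9)):
        print(k,[(np.round(d['location'],1).tolist(),round(d['score'],2),onz(F,d['location'],z)[:2]) for d in viewer.pinpoint(k,F)])
for z in (75,85,93): print(z,[onz(f,p,z)[:2] for p in((297,119),(298.5,147),(299.5,173))])
```

```text
[320.6, 153.1] 0.86 [483.  -34.4  75. ]Traceback (most recent call last):
  File "<stdin>", line 7, in <module>
IndexError: list index out of range
```

Run:
```python
from mv import *
np.set_printoptions(precision=1,suppress=True)
yaw=np.radians(-1.24)
f=viewer.grab_frame('wrist'); t=viewer.grab_frame('top'); s=viewer.grab_frame('side')
for F in(f,t,s):
    for d in viewer.pinpoint('hasp',F)[:1]: print('hasp',d['location'],d['score'],onz(F,d['location'],75))
for k,z in(('knob_right_grip',159),('knob_rear_grip',185)):
    for d in viewer.pinpoint(k,f)[:1]: w=onz(f,d['location'],z); print(k,w,'hasp from it',w+W([0,0,yaw],np.array(P['hasp'])-P[k])[0])
print('top prev', onz(t,(331.6,194),75),onz(t,(330.2,192.2),75),'side prev',onz(s,(319.6,216),75),onz(s,(317.4,216.4),75))
for F in(t,s):
    for k,z in(('pin',0),('pin_tip',9),('pin_seat',9)):
        print(k,[(np.round(d['location'],1).tolist(),round(d['score'],2),onz(F,d['location'],z)[:2]) for d in viewer.pinpoint(k,F)])
for z in (75,85,93): print(z,[onz(f,p,z)[:2] for p in((297,119),(298.5,147),(299.5,173))])
print('right plate rows',[onz(f,p,93)[:2] for p in((330,117),(330,128),(330,142),(330,158),(330,170),(330,187))])
```

```text
hasp [320.1, 149.2] 0.64 [482.8 -31.   75. ]
hasp [327.5, 193.4] 0.59 [491.3 -18.1  75. ]
hasp [317.7, 217.2] 0.58 [480.9 -26.8  75. ]
knob_right_grip [ 621.1 -146.2  159. ] hasp from it [486.6 -31.3  75. ]
knob_rear_grip [689.2 -35.3 185. ] hasp from it [481.2 -30.8  75. ]
top prev [489.3 -30.2  75. ] [494.8 -26.2  75. ] side prev [476.3 -34.3  75. ] [482.6 -30.8  75. ]
pin [([198.2, 275.5], 0.76, array([257.1, 377.8])), ([267.9, 265.1], 0.56, array([284. , 166.5])), ([219.3, 231.4], 0.47, array([389.7, 316.5])), ([265.3, 140.8], 0.22, array([677. , 175.1]))]
pin_tip [([232.2, 271.9], 0.78, array([266.1, 273.2])), ([231.6, 193.3], 0.56, array([506.9, 278.4])), ([277.7, 232.0], 0.45, array([384. , 135.5]))]
pin_seat [([222.0, 214.4], 0.67, array([441.4, 307. ])), ([271.9, 251.3], 0.6, array([325.5, 153.3])), ([214.0, 274.8], 0.56, array([258.6, 327.8])), ([291.2, 142.7], 0.33, array([666.8,  91.7]))]
pin [([323.4, 324.3], 0.65, array([396.4, 327.8])), ([376.1, 286.3], 0.54, array([276.9, 162.6])), ([375.3, 352.0], 0.5, array([258.2, 388.8]))]
pin_tip [([338.0, 272.0], 0.79, array([389.4, 135.4])), ([292.6, 304.0], 0.54, array([487.5, 283.1])), ([270.7, 230.7], 0.49, array([630.7, -13.8])), ([379.4, 311.6], 0.47, array([259.8, 264.6]))]
pin_seat [([306.9, 311.8], 0.75, array([444.7, 302.6])), ([379.0, 333.3], 0.72, array([254.6, 337.2])), ([360.7, 278.7], 0.49, array([322.3, 150.2]))]
75 [array([464.1,  -3.9]), array([463.7, -27. ]), array([463. , -49.3])]
85 [array([461.2,  -3.1]), array([460.8, -25.4]), array([460.1, -46.8])]
93 [array([458.9,  -2.4]), array([458.5, -24. ]), array([457.8, -44.9])]
right plate rows [array([486.1,  -3. ]), array([485.7, -11.6]), array([485.1, -22.8]), array([484.5, -35.8]), array([484. , -45.8]), array([483.3, -60.3])]
```

Run:
```python
from mv import *
M=R.from_euler('xyz',[180,0,155.4],degrees=True).as_matrix()
plan([396,326,90],M,vmax=3.4,wmax=.115)
```

```text
N 13 row [3.04, 1.06, 0.79, 0.0235, 0.016, -0.0913]
```

step_arm(plan=[3.04, 1.06, 0.79, 0.0235, 0.016, -0.0913, 3.04, 1.06, 0.79, 0.0235, 0.016, -0.0913, 3.04, 1.06, 0.79, 0.0235, 0.016, -0.0913, 3.04, 1.06, 0.79, 0.0235, 0.016, -0.0913, 3.04, 1.06, 0.79, 0.0235, 0.016, -0.0913])

```text
time_s: 27.07
ee_pos: [486.2, 92.8, 152.1]
ee_rot: [167.6, 2.9, 113.3]
force: [0.3, -0.6, 0.2]
gripper_width: 55.0
gripper_force: 0.0
```

step_arm(plan=[3.04, 1.06, 0.79, 0.0235, 0.016, -0.0913, 3.04, 1.06, 0.79, 0.0235, 0.016, -0.0913, 3.04, 1.06, 0.79, 0.0235, 0.016, -0.0913, 3.04, 1.06, 0.79, 0.0235, 0.016, -0.0913, 3.04, 1.06, 0.79, 0.0235, 0.016, -0.0913])

```text
time_s: 27.48
ee_pos: [451.1, 249.2, 113.5]
ee_rot: [175.7, 2.2, 139.9]
force: [-0.1, 0.5, -0.1]
gripper_width: 54.9
gripper_force: 0.0
```

step_arm(plan=[3.04, 1.06, 0.79, 0.0235, 0.016, -0.0913, 3.04, 1.06, 0.79, 0.0235, 0.016, -0.0913, 3.04, 1.06, 0.79, 0.0235, 0.016, -0.0913, 0, 0, 0, 0, 0, 0, 0, 0, 0, 0, 0, 0])

```text
time_s: 27.9
ee_pos: [395.2, 327.1, 88.6]
ee_rot: [-179.9, -0.0, 155.6]
force: [-0.2, -1.0, -0.6]
gripper_width: 54.9
gripper_force: 0.0
```

```bash
python3 st.py
python3 - <<'E'
from mv import *
np.set_printoptions(precision=1,suppress=True)
f=viewer.grab_frame('wrist'); save(f,'pin1.png',(160,60,480,360),1.5)
for k,z in(('pin',0),('pin_seat',9),('pin_tip',9)):
    print(k,[(np.round(d['location'],1).tolist(),round(d['score'],2),onz(f,d['location'],z)[:2]) for d in viewer.pinpoint(k,f)[:3]])
s=sensors.state(); M=rot(s['ee_rot']); print(proj(f,s['ee_pos']+M[:,2]*(s['ee_pos'][2]-9))[0])
E
```

```text
27.9 q6 [ 38.33  17.96 106.21  -0.02  55.9  -27.22] torque_tool [ 0.01 -0.06 -0.01] f_tool [-0.2  -1.04  0.6 ] 54.915688496082645 0.0 [395.23 327.06  88.65] [-179.93   -0.02  155.56]
bar angle -67.62975733647984
pin [([318.0, 201.4], 0.85, array([396.8, 324.8])), ([316.2, 5.8], 0.61, array([260.8, 385.2])), ([83.8, 151.7], 0.6, array([277.3, 165.6]))]
pin_seat [([318.6, 255.9], 0.92, array([438.3, 306.5])), ([252.7, 30.5], 0.76, array([258.6, 336.3])), ([101.4, 212.5], 0.76, array([328.1, 156.1]))]
pin_tip [([121.0, 279.7], 0.88, array([388.2, 135.8])), ([175.6, 69.5], 0.68, array([257.9, 272.1])), ([315.9, 196.6], 0.48, array([390. , 326.1]))]
[318.5 204.2]
```

View pics/pin1.png

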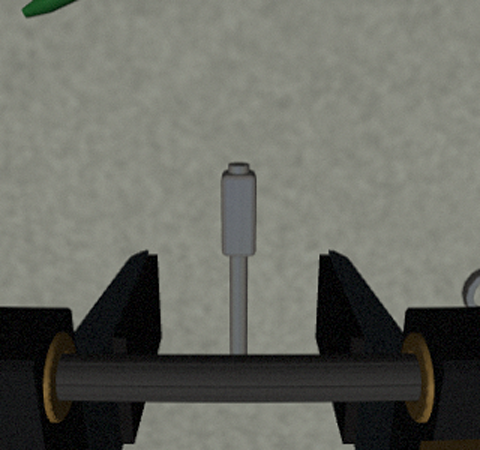

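step_arm(plan=[0, 0, 3, 0, 0, 0, 0, 0, 3, 0, 0, 0, 0, 0, 2, 0, 0, 0, 0, 0, 1.2, 0, 0, 0, 0, 0, 0, 0, 0, 0])

```text
time_s: 28.52
ee_pos: [395.0, 323.8, -4.7]
ee_rot: [-179.7, -0.1, 155.3]
force: [-0.8, -0.8, -1.0]
gripper_width: 54.9
gripper_force: 0.0
```

step_arm(plan=[0, 0, 0.5, 0, 0, 0, 0, 0, 0.4, 0, 0, 0, 0, 0, 0, 0, 0, 0])

```text
time_s: 28.77
ee_pos: [396.4, 325.9, -11.4]
ee_rot: [180.0, 0.0, 155.4]
force: [0.3, 0.2, 0.6]
gripper_width: 54.8
gripper_force: 0.0
```

step_arm(plan=[0, 0, 0, 0, 0, 0, 0, 0, 0, 0, 0, 0, 0, 0, 0, 0, 0, 0, 0, 0, 0, 0, 0, 0, 0, 0, 0, 0, 0, 0], hand=0, newtons=40)

```text
time_s: 29.18
ee_pos: [396.0, 326.2, -11.4]
ee_rot: [180.0, 0.0, 155.4]
force: [-0.1, -0.4, 0.0]
gripper_width: 24.2
gripper_force: 0.0
```

step_arm(plan=[0, 0, 0, 0, 0, 0])

```text
time_s: 29.27
ee_pos: [396.0, 326.3, -11.5]
ee_rot: [180.0, 0.0, 155.4]
force: [0.8, 0.9, -0.7]
gripper_width: 17.3
gripper_force: 2.6
```

```bash
python3 st.py
```

```text
29.2667 q6 [ 38.2   25.32 112.77  -0.    41.89 -27.23] torque_tool [0.11 0.03 0.04] f_tool [-0.33  1.16  0.74] 17.31534687595415 2.6114213839173317 [396.04 326.26 -11.49] [179.98   0.01 155.43]
bar angle -67.49584232203581
```

step_arm(plan=[0, 0, 0, 0, 0, 0, 0, 0, -1, 0, 0, 0, 0, 0, -3, 0, 0, 0, 0, 0, -3, 0, 0, 0, 0, 0, -3, 0, 0, 0])

```text
time_s: 29.68
ee_pos: [395.4, 325.6, 89.6]
ee_rot: [-179.9, -0.0, 155.4]
force: [1.3, 0.9, -1.6]
gripper_width: 17.3
gripper_force: 40.0
```

```bash
sed -i 's/^V=.*/V=[631.5,-35.7,np.radians(-1.24)]/' mv.py
cat >> mv.py <<'E'
HASP=np.array([483.2,-31,75.]); AX=np.array([0,0,-20.5])
def ins(d,dz=0,dx=0):  # TCP with handle origin d mm from hasp along trap y
    M=knobR(0); y=M[:,0]; return HASP+[dx,0,dz]+d*y-M@AX, M
E
python3 st.py
python3 - <<'E'
from mv import *
p,M=ins(200,60); print(p); plan(p,M,vmax=2.5,wmax=.1)
E
```

```text
29.6833 q6 [ 38.19  17.85 106.22  -0.01  56.03 -27.23] torque_tool [-0.03 -0.05  0.01] f_tool [-0.82  1.36  1.58] 17.30391635853031 39.9996417760849 [395.39 325.62  89.61] [-179.91   -0.04  155.42]
bar angle -65.3417179485204
[494.53743682 168.80144306 115.73      ]
N 13 row [-1.52, -0.04, -0.16, -0.0239, -0.0156, 0.0886]
```

step_arm(plan=[-1.52, -0.04, -0.16, -0.0239, -0.0156, 0.0886, -1.52, -0.04, -0.16, -0.0239, -0.0156, 0.0886, -1.52, -0.04, -0.16, -0.0239, -0.0156, 0.0886, -1.52, -0.04, -0.16, -0.0239, -0.0156, 0.0886, -1.52, -0.04, -0.16, -0.0239, -0.0156, 0.0886])

```text
time_s: 30.1
ee_pos: [456.6, 280.6, 98.6]
ee_rot: [172.3, 2.8, 129.6]
force: [0.6, 0.1, -1.3]
gripper_width: 17.3
gripper_force: 40.0
```

step_arm(plan=[-1.52, -0.04, -0.16, -0.0239, -0.0156, 0.0886, -1.52, -0.04, -0.16, -0.0239, -0.0156, 0.0886, -1.52, -0.04, -0.16, -0.0239, -0.0156, 0.0886, -1.52, -0.04, -0.16, -0.0239, -0.0156, 0.0886, -1.52, -0.04, -0.16, -0.0239, -0.0156, 0.0886])

```text
time_s: 30.52
ee_pos: [490.2, 213.4, 109.7]
ee_rot: [164.3, 2.0, 103.8]
force: [0.6, -0.1, -0.4]
gripper_width: 17.3
gripper_force: 40.0
```

step_arm(plan=[-1.52, -0.04, -0.16, -0.0239, -0.0156, 0.0886, -1.52, -0.04, -0.16, -0.0239, -0.0156, 0.0886, -1.52, -0.04, -0.16, -0.0239, -0.0156, 0.0886, 0, 0, 0, 0, 0, 0, 0, 0, 0, 0, 0, 0])

```text
time_s: 30.93
ee_pos: [494.1, 168.9, 114.9]
ee_rot: [160.0, -0.0, 88.8]
force: [0.6, -0.3, -1.1]
gripper_width: 17.3
gripper_force: 40.0
```

```bash
python3 st.py
python3 - <<'E'
from mv import *
p,M=ins(165); plan(p,M,vmax=2,wmax=.1)
E
```

```text
30.9333 q6 [ 23.17   8.9  118.32 -14.13  35.2   34.71] torque_tool [ 0.37 -0.12 -0.04] f_tool [-0.24  0.18  1.24] 17.31580525312554 39.999840259552 [494.12 168.89 114.86] [159.96  -0.05  88.78]
bar angle -0.006604392528622324
N 4 row [-0.88, -0.5, 1.39, 0.0002, -0.0002, 0.0]
```

step_arm(plan=[-0.88, -0.5, 1.39, 0, 0, 0, -0.88, -0.5, 1.39, 0, 0, 0, -0.88, -0.5, 1.39, 0, 0, 0, -0.88, -0.5, 1.39, 0, 0, 0, 0, 0, 0, 0, 0, 0])

```text
time_s: 31.35
ee_pos: [492.0, 132.8, 52.7]
ee_rot: [160.3, 0.1, 88.7]
force: [-0.9, 0.2, -1.7]
gripper_width: 16.9
gripper_force: 40.0
```

step_arm(plan=[0, 0, 0, 0, 0, 0, 0, 0, 0, 0, 0, 0])

```text
time_s: 31.52
ee_pos: [495.4, 135.0, 56.5]
ee_rot: [159.8, -0.1, 88.8]
force: [0.5, 0.5, -0.8]
gripper_width: 17.8
gripper_force: 40.0
```

```bash
python3 st.py
python3 - <<'E'
from mv import *
np.set_printoptions(precision=1,suppress=True)
s=sensors.state();M=rot(s['ee_rot']);p=np.array(s['ee_pos'])
tip=p+M@(AX+[-112.5,0,0]); print('tip calc',tip,'axis x,z off',tip-HASP)
t=viewer.grab_frame('top'); g=viewer.grab_frame('side'); w=viewer.grab_frame('wrist')
ims=[]
for F,x0,y0,wd,hh in((t,285,160,80,60),(g,270,190,80,60)):
    for k,q in(('pin_tip',tip),('hasp',HASP)):
        print(k,[(np.round(d['location'],1).tolist(),round(d['score'],2)) for d in viewer.pinpoint(k,F)[:3]],'pred',proj(F,q)[0])
    im=cv2.resize(F['img'][y0:y0+hh,x0:x0+wd],None,fx=10,fy=5*hh/60 if 0 else 10,interpolation=cv2.INTER_CUBIC)
    ims.append(cv2.resize(im[:, :],(400,300)))
    np.save('f%d.npy'%len(ims),F['img'])
big=[cv2.resize(F['img'][y0:y0+60,x0:x0+80],(800,600),interpolation=cv2.INTER_CUBIC)[:, :] for F,x0,y0 in((t,285,160),(g,270,190))]
o=np.hstack([cv2.resize(b,(400,300)) for b in big]); cv2.imwrite('pics/ins.png',cv2.resize(np.vstack([b[100:400] for b in big]),(800,600))[:,:,::-1])
print('wrist',[(k,np.round(d['location'],1).tolist(),round(d['score'],2)) for k in('pin','pin_tip','hasp','knob_left_grip') for d in viewer.pinpoint(k,w)[:2]])
E
```

```text
31.5167 q6 [ 18.58  12.81 124.46 -16.14  24.47  33.46] torque_tool [ 0.38 -0.09  0.01] f_tool [0.54 0.15 0.94] 17.80177295423515 39.99948799610138 [495.44 134.98  56.47] [159.82  -0.11  88.78]
bar angle 0.019836517444758027
tip calc [486.   22.6  75.5] axis x,z off [ 2.8 53.6  0.5]
pin_tip [([311.4, 196.1], 0.68), ([230.0, 273.0], 0.63)] pred [313.8 195.4]
hasp [([331.9, 193.9], 0.57)] pred [331.9 196. ]
pin_tip [([378.2, 312.4], 0.79), ([338.8, 274.3], 0.56), ([312.5, 225.4], 0.48)] pred [312.9 226.2]
hasp [([318.7, 215.2], 0.7)] pred [317.2 216.3]
wrist [('pin', [317.0, 246.5], 0.81), ('pin_tip', [125.7, 230.4], 0.64), ('knob_left_grip', [490.2, 140.4], 0.75)]
```

View pics/ins.png

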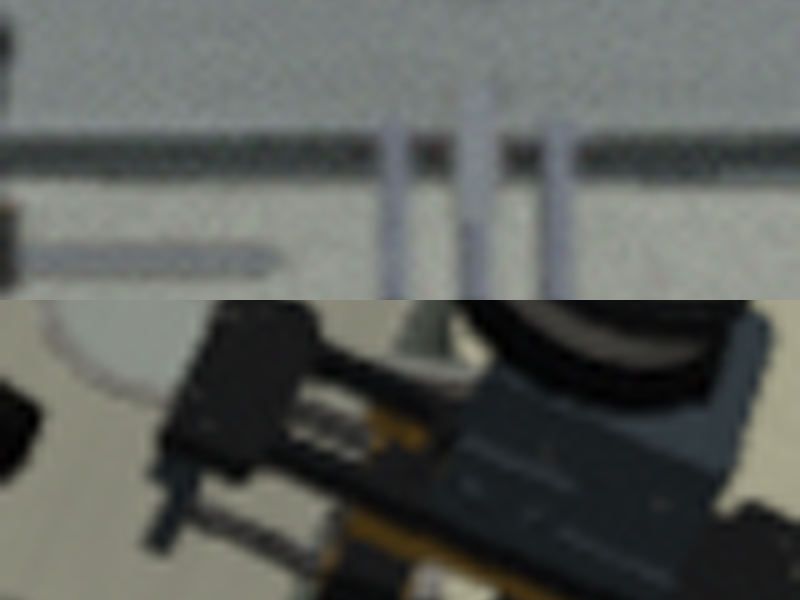

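Run:
```python
from mv import *
np.set_printoptions(precision=1,suppress=True)
c=np.load('cam.npy'); f=viewer.grab_frame('wrist'); t=viewer.grab_frame('top'); F=dict(f); F['position']=c[:3]; F['attitude']=c[3:]; print(c)
for px in((318.5,116),(319.8,144.5),(321.5,173)): print('hole',[onz(F,px,z)[:2] for z in(70,75,80)])
for px,z in(((309.5,121),93),((310.8,152),93),((312,180),93),((297,119),57),((298.5,147),57),((299.5,173),57)): print('front',z,onz(F,px,z)[:2])
im=cv2.imread('pics/hl.png',0)
for r in (142,144,146,148,150,168,170,172,174,176,178): print(r,im[r,306:336].tolist())
# top image, pin axis and plates front end
g=np.load('f1.npy').mean(2)
for r in range(190,206): print(r,g[r,288:313:4].astype(int),g[r,[323,324,325,332,333,340,341]].astype(int))
print('top: expected front end rows', proj(t,[[469,-31,93],[469,-31,57],[465,-31,93],[465,-31,57]]).round(1).tolist())
```

```text
[380.   21.  361.  163.1 -19.7  -3.4]
hole [array([483.1,  -3. ]), array([481.3,  -2.6]), array([479.6,  -2.2])]
hole [array([482.9, -27.3]), array([481.1, -26.4]), array([479.3, -25.6])]
hole [array([483. , -52.6]), array([481.2, -51.3]), array([479.4, -50.1])]
front 93 [467.3  -4.3]
front 93 [466.8 -28.6]
front 93 [466.3 -51.5]
front 57 [467.8  -5.1]
front 57 [467.3 -29.5]
front 57 [466.5 -53.1]
142 [151, 151, 154, 156, 159, 157, 158, 155, 157, 156, 155, 158, 161, 157, 153, 143, 145, 138, 133, 122, 119, 116, 116, 113, 109, 73, 41, 38, 42, 51]
144 [113, 109, 104, 102, 93, 84, 72, 68, 67, 59, 52, 47, 37, 38, 40, 46, 53, 56, 56, 52, 56, 49, 50, 48, 44, 46, 40, 44, 50, 45]
146 [43, 47, 44, 44, 44, 38, 42, 43, 38, 43, 67, 85, 109, 118, 123, 115, 120, 119, 118, 118, 109, 106, 94, 79, 67, 53, 42, 41, 43, 42]
148 [50, 39, 44, 42, 40, 44, 47, 42, 44, 41, 40, 41, 45, 42, 43, 38, 44, 44, 43, 39, 37, 34, 44, 40, 43, 44, 59, 61, 61, 71]
150 [46, 47, 48, 47, 43, 42, 52, 63, 68, 76, 81, 91, 93, 98, 98, 98, 103, 107, 108, 107, 108, 109, 112, 110, 113, 114, 118, 113, 114, 114]
168 [153, 149, 149, 1
[... 1193 characters left out ...]
 [124 119 132 113 121 113 123]
197 [113 113 112 112 112 119 137] [121 119 127 111 124 114 125]
198 [137 133 135 137 135 140 148] [116 115 131 113 128 114 123]
199 [147 147 142 141 146 152 149] [117 109 127 108 121 110 122]
200 [143 146 140 141 148 146 142] [ 97  90 111  86 107  94 109]
201 [141 146 144 141 141 147 148] [ 88  77 110  75 102  78 100]
202 [147 149 143 141 146 149 148] [121 110 126 119 125 110 119]
203 [144 147 147 144 148 144 147] [142 139 143 142 146 143 148]
204 [146 143 145 141 143 145 150] [142 146 148 149 153 149 153]
205 [146 141 144 143 146 145 145] [143 146 144 148 151 150 147]
top: expected front end rows [[332.3, 200.0], [331.8, 201.6], [332.3, 201.3], [331.8, 202.9]]
```

step_arm(plan=[-0.8, -0.07, 0.02, 0, 0, 0, -0.8, 0, 0, 0, 0, 0, -0.5, 0, 0, 0, 0, 0, 0, 0, 0, 0, 0, 0])

```text
time_s: 32.5
ee_pos: [492.9, 112.3, 54.9]
ee_rot: [159.9, -0.1, 88.7]
force: [0.1, 0.2, -0.3]
gripper_width: 17.6
gripper_force: 40.0
```

```bash
cat > pt.py <<'E'
from mv import *
np.set_printoptions(precision=1,suppress=True)
HASP[0]=485
s=sensors.state();M=rot(s['ee_rot']);p=np.array(s['ee_pos'])
h=p+M@AX; y=knobR(0)[:,0]; d=(h-HASP)@y; tip=p+M@(AX+[-112.5,0,0]); dt=(tip-HASP)@y
print(s['time_s'],'handle d',d,'(home 50.5) off',h-HASP-d*y,'tip d',dt,'off',tip-HASP-dt*y,'F',s['force'],'T',s['torque'],s['gripper_width'])
E
python3 pt.py
```

```text
32.5 handle d 143.40921527126596 (home 50.5) off [-2.2  0.  -0.8] tip d 30.909451504163602 off [-2.4  0.1 -0.9] F [ 0.1  0.2 -0.3] T [-0.1  0.4 -0. ] 17.649103353142998
```

step_arm(plan=[0, 0, 0, 0, 0, 0, 0, 0, 0, 0, 0, 0, 0, 0, 0, 0, 0, 0])

```text
time_s: 32.75
ee_pos: [493.3, 113.3, 55.1]
ee_rot: [159.9, -0.1, 88.7]
force: [-0.0, -0.1, -2.0]
gripper_width: 17.6
gripper_force: 40.0
```

```bash
python3 pt.py
python3 - <<'E'
from workcell import viewer
g=viewer.grab_frame('top')['img'].mean(2)
for r in range(191,204): print(r,g[r,288:320:4].astype(int))
E
```

```text
32.75 handle d 144.45212611369843 (home 50.5) off [-1.9  0.  -0.6] tip d 31.952230365981404 off [-1.9  0.  -0.8] F [-0.  -0.1 -2. ] T [-0.1  0.3  0. ] 17.63103311405515
191 [ 43  73 138 146 144 143 144 147]
192 [ 45  51 133 148 147 149 144 148]
193 [ 41  41 134 141 139 143 140 142]
194 [ 42  37 117 121 117 124 119 138]
195 [ 47  42 110 115 108 111 108 124]
196 [ 48  41 114 111 112 112 108 114]
197 [ 44  44 108 106 109 107 107 113]
198 [ 42  40 116 111 111 118 123 125]
199 [ 41  59 133 136 140 141 139 143]
200 [ 41  93 137 145 143 147 147 145]
201 [ 40 102 142 143 144 149 146 145]
202 [ 46  98 146 149 144 148 147 143]
203 [ 43  99 142 140 145 146 149 144]
```

step_arm(plan=[-0.3, 0.13, -0.02, 0, 0, 0, -0.5, 0, 0, 0, 0, 0, -0.5, 0, 0, 0, 0, 0, -0.5, 0, 0, 0, 0, 0, 0, 0, 0, 0, 0, 0])

```text
time_s: 33.22
ee_pos: [493.6, 94.0, 55.5]
ee_rot: [160.0, -0.1, 88.7]
force: [-0.7, -0.7, -1.6]
gripper_width: 17.4
gripper_force: 40.0
```

```bash
python3 pt.py
```

```text
33.2167 handle d 125.1308886594123 (home 50.5) off [-1.2  0.  -0.2] tip d 12.631132539138102 off [-1.4  0.  -0.3] F [-0.7 -0.7 -1.6] T [-0.   0.4  0. ] 17.38041260652949
```

step_arm(plan=[-0.7, 0, 0, 0, 0, 0, -0.7, 0, 0, 0, 0, 0, -0.7, 0, 0, 0, 0, 0, 0, 0, 0, 0, 0, 0])

```text
time_s: 33.55
ee_pos: [493.1, 73.1, 55.6]
ee_rot: [159.9, -0.1, 88.6]
force: [-0.5, 0.4, -1.9]
gripper_width: 17.7
gripper_force: 40.0
```

```bash
python3 pt.py
```

```text
33.55 handle d 104.22192044081036 (home 50.5) off [-1.1  0.  -0.2] tip d -8.277760131324502 off [-1.4  0.  -0.3] F [-0.5  0.4 -1.9] T [-0.1  0.3  0. ] 17.68084026113572
```

step_arm(plan=[-0.7, 0, 0, 0, 0, 0, -0.7, 0, 0, 0, 0, 0, -0.7, 0, 0, 0, 0, 0, 0, 0, 0, 0, 0, 0])

```text
time_s: 33.88
ee_pos: [492.8, 52.4, 55.6]
ee_rot: [159.9, -0.1, 88.6]
force: [-0.1, -0.1, -2.3]
gripper_width: 17.7
gripper_force: 40.0
```

```bash
python3 pt.py
```

```text
33.8833 handle d 83.54790224485724 (home 50.5) off [-1.   0.  -0.2] tip d -28.951812573433852 off [-1.2  0.  -0.3] F [-0.1 -0.1 -2.3] T [-0.   0.4  0. ] 17.721994959593538
```

step_arm(plan=[-0.7, 0, 0, 0, 0, 0, -0.7, 0, 0, 0, 0, 0, -0.7, 0, 0, 0, 0, 0, -0.6, 0, 0, 0, 0, 0, 0, 0, 0, 0, 0, 0])

```text
time_s: 34.3
ee_pos: [492.4, 25.7, 55.6]
ee_rot: [159.9, -0.1, 88.7]
force: [0.7, 0.0, -1.8]
gripper_width: 17.2
gripper_force: 40.0
```

```bash
python3 pt.py
```

```text
34.3 handle d 56.841273964126955 (home 50.5) off [-0.9  0.  -0.1] tip d -55.65844728979525 off [-1.1  0.  -0.3] F [ 0.7  0.  -1.8] T [-0.1  0.4  0. ] 17.21823012915906
```

step_arm(plan=[-0.2, 0, 0, 0, 0, 0, -0.2, 0, 0, 0, 0, 0, 0, 0, 0, 0, 0, 0])

```text
time_s: 34.55
ee_pos: [492.3, 22.2, 55.6]
ee_rot: [159.9, -0.1, 88.7]
force: [-0.5, -0.0, -2.1]
gripper_width: 17.4
gripper_force: 40.0
```

```bash
python3 pt.py
```

```text
34.55 handle d 53.295577702429824 (home 50.5) off [-0.9  0.  -0.1] tip d -59.20432452879661 off [-0.9  0.  -0.3] F [-0.5 -0.  -2.1] T [-0.   0.4  0. ] 17.413493363129934
```

step_arm(plan=[-0.2, 0, 0, 0, 0, 0, 0, 0, 0, 0, 0, 0])

```text
time_s: 34.72
ee_pos: [492.3, 20.1, 55.6]
ee_rot: [159.9, -0.1, 88.7]
force: [0.1, 1.2, -2.0]
gripper_width: 17.4
gripper_force: 40.0
```

```bash
python3 pt.py
```

```text
34.7167 handle d 51.1916820017189 (home 50.5) off [-0.9  0.  -0.2] tip d -61.30822692563856 off [-1.   0.  -0.3] F [ 0.1  1.2 -2. ] T [-0.1  0.4  0. ] 17.427456119422207
```

step_arm(plan=[-0.2, 0, 0, 0, 0, 0, 0, 0, 0, 0, 0, 0])

```text
time_s: 34.88
ee_pos: [492.2, 18.2, 55.6]
ee_rot: [159.9, -0.1, 88.7]
force: [1.1, 2.5, -2.0]
gripper_width: 17.6
gripper_force: 40.0
```

step_arm(plan=[-0.2, 0, 0, 0, 0, 0, 0, 0, 0, 0, 0, 0])

```text
time_s: 35.05
ee_pos: [492.3, 18.0, 55.7]
ee_rot: [159.9, -0.3, 88.6]
force: [-0.5, 15.2, -0.5]
gripper_width: 17.7
gripper_force: 40.0
```

```bash
python3 pt.py
```

```text
35.05 handle d 49.10689985523529 (home 50.5) off [-0.9  0.  -0.1] tip d -63.39144276182707 off [-1.1  0.  -0.6] F [-0.5 15.2 -0.5] T [2.9 0.5 1. ] 17.697737681381938
```

step_arm(plan=[-0.05, 0, 0, 0, 0, 0, 0, 0, 0, 0, 0, 0])

```text
time_s: 35.22
ee_pos: [492.2, 18.0, 55.7]
ee_rot: [159.9, -0.3, 88.7]
force: [-1.0, 19.0, -0.6]
gripper_width: 17.5
gripper_force: 40.0
```

step_arm(plan=[0, 0, 0, 0, 0, 0, 0, 0, 0, 0, 0, 0, 0, 0, 0, 0, 0, 0], hand=3.2)

```text
time_s: 35.47
ee_pos: [492.5, 15.5, 55.9]
ee_rot: [159.9, -0.0, 88.7]
force: [0.3, 0.1, 0.1]
gripper_width: 31.4
gripper_force: 0.0
```

step_arm(plan=[0, 0, -1, 0, 0, 0, 0, 0, -2, 0, 0, 0, 0, 0, -3, 0, 0, 0, 0, 0, -3, 0, 0, 0, 0, 0, -3, 0, 0, 0])

```text
time_s: 35.88
ee_pos: [450.3, 15.9, 169.4]
ee_rot: [159.9, -0.0, 88.7]
force: [0.2, -0.7, -1.0]
gripper_width: 32.2
gripper_force: 0.0
```

step_arm(plan=[-2, 0, -2, 0, 0, 0, -3, 0, 0, 0, 0, 0, -3, 0, 0, 0, 0, 0, 0, 0, 0, 0, 0, 0])

```text
time_s: 36.22
ee_pos: [442.6, -68.1, 188.2]
ee_rot: [159.8, 0.1, 88.4]
force: [-0.3, -0.4, -0.4]
gripper_width: 31.6
gripper_force: 0.0
```

Run:
```python
from mv import *
np.set_printoptions(precision=1,suppress=True)
H=np.array([484.5,-31,75]); y=knobR(0)[:,0]
print(sensors.state()['force'],sensors.state()['time_s'])
for n in('wrist','top','side'):
    F=viewer.grab_frame(n); save(F,'end_%s.png'%n)
    for k,q in(('pin',H+50.5*y-[0,0,9]),('pin_seat',H),('pin_tip',H-62*y),('knob_left_grip',W(V,P['knob_left_grip'])[0]),('knob_right_grip',W(V,P['knob_right_grip'])[0]),('knob_rear_grip',W(V,P['knob_rear_grip'])[0])):
        print(n,k,[(np.round(d['location'],1).tolist(),round(d['score'],2)) for d in viewer.pinpoint(k,F)[:4]],'pred',proj(F,q)[0])
```

```text
[-0.3 -0.4 -0.4] 36.2167
wrist pin [([311.8, 86.6], 0.6)] pred [314.7  86. ]
wrist pin_seat [([314.9, 143.9], 0.9)] pred [318.6 145.2]
wrist pin_tip [([319.6, 211.8], 0.92), ([318.3, 148.7], 0.65)] pred [318.9 211.8]
wrist knob_left_grip [([529.1, 2.9], 0.71)] pred [525.1   5.3]
wrist knob_right_grip [([494.8, 272.8], 0.92)] pred [489.7 276. ]
wrist knob_rear_grip [([595.0, 151.9], 0.61)] pred [592.4 154.2]
top pin [([267.3, 264.2], 0.77), ([193.5, 275.1], 0.66), ([320.2, 196.7], 0.58)] pred [314.8 196. ]
top pin_seat [([212.4, 273.0], 0.73), ([272.9, 249.1], 0.58), ([332.9, 196.2], 0.56)] pred [331.9 195.6]
top pin_tip [([353.0, 194.4], 0.65), ([265.2, 140.0], 0.63), ([231.3, 269.0], 0.54), ([276.6, 230.5], 0.49)] pred [352.9 195.7]
top knob_left_grip [([338.4, 114.2], 0.63), ([290.9, 142.2], 0.58)] pred [293.5 143.4]
top knob_right_grip [([373.2, 145.0], 0.61)] pred [373.7 143.9]
top knob_rear_grip [([336.4, 114.5], 0.66), ([265.1, 143.7], 0.52)] pred [334. 116.]
side pin [([372.7, 353.2], 0.66), ([314.1, 227.8], 0.51), ([376.7, 286.5], 0.49), ([344.5, 193.9], 0.32)] pred [313.2 228.1]
side pin_seat [([378.5, 333.8], 0.69), ([316.1, 218.5], 0.59)] pred [316.8 216.3]
side pin_tip [([380.4, 310.0], 0.76), ([338.8, 274.9], 0.75)] pred [320.9 205.4]
side knob_left_grip [] pred [263. 208.]
side knob_right_grip [([240.1, 268.5], 0.67), ([283.5, 170.8], 0.55)] pred [284.2 170. ]
side knob_rear_grip [([250.0, 178.4], 0.68)] pred [251.5 177.7]
```

```bash
python3 -c "
from workcell import env
print(env.job_done())"
```

```text
the job is handed in; nothing more can be done
None
```

I screwed all three knobs down to their hard stops, then pushed the pin through the hasp up to its handle. I handed the job in at about 36 s and saw no judging result.

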